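# Square brackets into inspection nests and clip them

### The job

Get the aluminium brackets ready for measuring: take the pusher and nudge every bracket that is there with it, never with bare fingers, until it sits fully home in the corner of its nest, touching both blue fences; when all are home, lay the pusher flat back on its mat. Then put one orange spring clip on each bracket, squeezed open and let go so that its jaws pinch the bracket's flange and the back fence together at the fence's open end. Do not tip the brackets, and leave the steel block, the caliper and the pen pot alone.

Things in the scene. Friction and masses are not known exactly. Their poses are not given: they have to be found in the camera images.
- nest1: Fixed nest 1: dark base plate, top 6 mm up, x -75..55, y -60..40 mm; blue back fence, inner face y=+30, 6 thick, x -45..55, to 46 mm above bench; blue end stop, inner face x=+45, 8 thick, y -36..30, to 30 mm. Origin at z=0 below the home bracket's origin, same axes. Home, bracket flange and back fence form a 12 mm wall centred on y=+30, open end at x=-45 mm. The -x and -y sides are open.
- bracket1: Bright aluminium angle bracket for nest 1 (may be absent), 0.15-0.3 kg: flat plate 90 (x) x 60 (y) x 12 mm, and along its whole +y edge an upright flange 6 mm thick standing 28 mm above the plate. Origin: centre of the plate's underside. Starts loose on the nest's base plate, 12-25 mm short of home in x and y, up to 0.2 rad askew.
- nest2: Fixed nest 2: dark base plate, top 6 mm up, x -75..55, y -60..40 mm; blue back fence, inner face y=+30, 6 thick, x -45..55, to 46 mm above bench; blue end stop, inner face x=+45, 8 thick, y -36..30, to 30 mm. Origin at z=0 below the home bracket's origin, same axes. Home, bracket flange and back fence form a 12 mm wall centred on y=+30, open end at x=-45 mm. The -x and -y sides are open.
- bracket2: Bright aluminium angle bracket for nest 2 (may be absent), 0.15-0.3 kg: flat plate 90 (x) x 60 (y) x 12 mm, and along its whole +y edge an upright flange 6 mm thick standing 28 mm above the plate. Origin: centre of the plate's underside. Starts loose on the nest's base plate, 12-25 mm short of home in x and y, up to 0.2 rad askew.
- nest3: Fixed nest 3: dark base plate, top 6 mm up, x -75..55, y -60..40 mm; blue back fence, inner face y=+30, 6 thick, x -45..55, to 46 mm above bench; blue end stop, inner face x=+45, 8 thick, y -36..30, to 30 mm. Origin at z=0 below the home bracket's origin, same axes. Home, bracket flange and back fence form a 12 mm wall centred on y=+30, open end at x=-45 mm. The -x and -y sides are open.
- bracket3: Bright aluminium angle bracket for nest 3 (may be absent), 0.15-0.3 kg: flat plate 90 (x) x 60 (y) x 12 mm, and along its whole +y edge an upright flange 6 mm thick standing 28 mm above the plate. Origin: centre of the plate's underside. Starts loose on the nest's base plate, 12-25 mm short of home in x and y, up to 0.2 rad askew.
- clip1_grip (a point): Orange spring clip 1, 130 mm long, 28 mm high, 0.1 kg, lying flat, hinge pin upright; jaws to +x, handles to -x. Point midway between the handles, 14 mm above the underside: pin 45 mm ahead, jaw tips 100 mm ahead, handle ends 30 mm behind. Handles here are 51 mm wide over all at rest (57 mm one cm farther back), 30 mm and parallel when squeezed to the stop (about 19 N).
- clip1_tips (a point): Between clip 1's rubber jaw pads, 90 mm ahead of its grip point, same axes. Squeezed to the stop, the jaws' inner faces stand 31 mm apart at the tips, 21 mm apart 70 mm ahead of the grip point; let go, they shut with about 12 N.
- jaw1 (a joint): Opening angle of clip 1 (rad): 0 at rest (jaws 6 mm apart), 0.143 shut on a 12 mm wall, 0.476 squeezed to the stop. The clip's axes are those of its +y half: at 0 its x is the centre line; else the centre line's yaw is the given yaw minus half this reading.
- clip2_grip (a point): Orange spring clip 2, 130 mm long, 28 mm high, 0.1 kg, lying flat, hinge pin upright; jaws to +x, handles to -x. Point midway between the handles, 14 mm above the underside: pin 45 mm ahead, jaw tips 100 mm ahead, handle ends 30 mm behind. Handles here are 51 mm wide over all at rest (57 mm one cm farther back), 30 mm and parallel when squeezed to the stop (about 19 N).
- clip2_tips (a point): Between clip 2's rubber jaw pads, 90 mm ahead of its grip point, same axes. Squeezed to the stop, the jaws' inner faces stand 31 mm apart at the tips, 21 mm apart 70 mm ahead of the grip point; let go, they shut with about 12 N.
- jaw2 (a joint): Opening angle of clip 2 (rad): 0 at rest (jaws 6 mm apart), 0.143 shut on a 12 mm wall, 0.476 squeezed to the stop. The clip's axes are those of its +y half: at 0 its x is the centre line; else the centre line's yaw is the given yaw minus half this reading.
- clip3_grip (a point): Orange spring clip 3, 130 mm long, 28 mm high, 0.1 kg, lying flat, hinge pin upright; jaws to +x, handles to -x. Point midway between the handles, 14 mm above the underside: pin 45 mm ahead, jaw tips 100 mm ahead, handle ends 30 mm behind. Handles here are 51 mm wide over all at rest (57 mm one cm farther back), 30 mm and parallel when squeezed to the stop (about 19 N).
- clip3_tips (a point): Between clip 3's rubber jaw pads, 90 mm ahead of its grip point, same axes. Squeezed to the stop, the jaws' inner faces stand 31 mm apart at the tips, 21 mm apart 70 mm ahead of the grip point; let go, they shut with about 12 N.
- jaw3 (a joint): Opening angle of clip 3 (rad): 0 at rest (jaws 6 mm apart), 0.143 shut on a 12 mm wall, 0.476 squeezed to the stop. The clip's axes are those of its +y half: at 0 its x is the centre line; else the centre line's yaw is the given yaw minus half this reading.
- pusher_grip (a point): Nylon T-shaped hand pusher, 0.09 kg: white handle 58 mm long (x), 16 mm wide, 28 mm high, and a yellow cross head 60 mm wide (y), 12 mm thick and 22 mm high on its +x end; all rest on the same underside. This point is in the handle, 14 mm above the underside; the flat front face of the head is 42 mm ahead (+x), the handle's rear end 28 mm behind.
- mat: Black rubber mat with a blue centre, 130 (x) x 120 (y) x 3 mm, fixed: the pusher's place. Origin at the centre of its underside.
- block: Bystander: steel block with bores, 60 x 110 x 45 mm, origin at the centre of its underside.
- caliper: Bystander: digital caliper lying flat, about 190 mm long (y), origin near its middle, underside.
- pen_pot: Bystander: blue pot of pens, 72 mm across, 85 mm high (pens to 145 mm), origin at the centre of its underside.
Things that resemble listed ones, but are neither listed nor needed, are in the scene too. What is shaped like the bracket2 but green or turquoise is not meant.

How it is judged:
By the outcome, as a careful person would: the job done as asked, in the order asked, and still so for the second after the job is handed in, with the robot touching nothing.
Of bracket1, bracket2, bracket3 only 2 to 3 are there at a start; the rules pass over those that are not, and their reading is None.
At some moment in a run one of bracket1, bracket2, bracket3, clip1, clip2, clip3, pusher may be knocked a few centimetres aside while the robot is not near it.
Once in a run the grip may slacken for a moment while it holds something.
It also fails if it takes over 210 s, if anything falls off the work surface, if the arm or the gripper's body presses on something with over 40 N, if the wrist force passes 120 N, or if a joint passes its speed limit or range.

### The arm

A 6-joint arm with a two-finger parallel gripper is mounted at the origin on the work surface. World frame = base frame: x ahead of the robot, y to its left, z up, the work surface at z = 0. Lengths are in mm, angles in rad, forces in N, time in s.
With the tool pointing down it reaches from about 425 to 950 mm from the base axis. Payload 14.7 kg.
Tool frame: the origin (TCP) lies midway between the tips of the shut fingers; the grasp point (between the pads) lies 19 mm behind it (r.grasp_offset is the distance from the TCP to the grasp point, in mm); z points along the fingers, x is the direction in which the jaws open and shut, and the axes are right-handed (so a half turn about z gives the same grasp; the last joint's range is limited). The gripper opens to 85 mm and grips with 20 to 120 N. Pads are 22 mm wide; open, the fingers measure 114 mm over their backs; the gripper's body (76 mm by 85 mm) begins 54 mm behind the grasp point. The pads swing forward as they close: fully open they stand 13 mm farther back than shut.
Start: joints at [1.277, 0.48, 1.596, -0, 1.065, -0.047], TCP at [158.772, 630.304, 231.297] pointing down, gripper open.
Joint ranges: [-2.75, 2.75], [-0.82, 2.05], [0.23, 2.67], [-1.56, 4.7], [0.09, 2.69], [-2.92, 2.92]. Speed limits (rad/s): [1.89, 1.89, 2.39, 3.01, 3.01, 3.01].

### API

Orientations are given as a unit quaternion [x, y, z, w].
In Python, from workcell import r gives the robot as it stands.
- The arm moves only by the shell command python3 -m creep 'ROWS' [FORCE]. ROWS is JSON, a list of rows, each an object with "angular": the turn, a rotation vector about the tool's x, y, z in rad, a list of three; "offset": the shift along the tool's x, y, z in mm, a list of three; "jaw": the opening, from 0 (shut) to 1 (fully open). In form: [{"angular": [rx, ry, rz], "offset": [tx, ty, tz], "jaw": jaw}, ...]. A call has 1 to 12 rows; each row is the pose to reach, as a shift and turn from the pose commanded when the call began, along the tool's axes at that moment; what a row does not reach only later rows make up. A row lasts 1/8 s, in which the tool goes at most 62.5 mm and 10.7 degrees, less where a joint would pass 70% of its speed; a pose out of reach is approached as far as the arm can. A call with a gripper value outside its range is refused whole. The fingers move at their own pace and stop on an object; FORCE is the grip in N (left out, the last holds). Time passes only in rows, so rows that repeat a pose let the fingers close. It gives the time, the measured TCP pose, the force and the opening at its end, in the units of the state.
- r.observe(): the state, without advancing time (a new reading comes with each control period).
- r.camera(name): name is "side" or "top" or "wrist"; returns (picture, depth): 480x640x3 uint8, red, green, blue; 480x640 float32, mm along the optical axis (not along the pixel's ray), 0 where there is no reading.
- r.camera_info(name): a dict with "K" (3x3 intrinsics, pixels), "eye" and "attitude" of the camera in the world. Camera axes: x right, y down, z forward; pixel columns grow to the right and rows downward; lengths in mm; the calibration is good to about 2 mm. A picture is of the moment at which its call begins: read the wrist's pose just before it. camera_info takes no time and is no camera call; for the wrist camera it gives the pose at the moment of the call.
- r.job_done(): hands the job in, once; it reports no verdict.
Trained networks look in the newest picture that a camera, given by its name, has taken for a name from the list of things; names that differ only in an ending like _2 or _b are one class to them, and where a whole thing is asked for, a point or a joint stands for the part that bears it (a point fixed in the world has none). Each returns a list of dicts, best first, with "p" (0 to 1); they miss things now and then, are a little off and sometimes report something else, mostly with a low value. They report only what shows in the picture. A call takes as long as a camera call. They do not tell look-alikes from the thing itself.
- r.find_in(camera, thing): "rect" ([left, top, right, bottom] in pixels, round what is visible of it).
- r.outline_of(camera, thing): "region" (480x640 bool, what is visible of it) and "rect" ([left, top, right, bottom] in pixels, round what is visible of it).
- r.pinpoint(camera, thing): "pixel" ([column, row] in pixels: a listed point, or the origin of a listed thing).
The state is a dict: "clock": time; "q": joint angles; "qd": joint speeds; "joint_efforts": joint torques, N m; "ee_pos": TCP position; "eef_rot": TCP orientation; "wrist_force": force on the tool from outside, world axes, zero at the start; "ft_torque": the same for the moment, N m; "opening": finger opening in mm.
Only numpy, scipy, OpenCV 4.12 (cv2) and the standard library are available. Lean on these libraries where they do the work, as an engineer would, in place of code of your own. Each camera call takes 0.05 s, during which the arm holds its last target. There are 200 camera calls.

## Working session

There is one attempt and no reset: what is moved stays moved. The work goes in short steps, Python scripts to look and compute and a shell command to move; the robot and the scene stay as the last step left them, time stands still between calls to the robot, and variables do not carry over. Pictures are saved under pics/ and viewed, about 12 in all and at most 16, crops included, and the job is handed in when it is done.

```bash
ls; mkdir -p pics; python3 - <<'E'
from workcell import r
import cv2,numpy as np
s=r.observe();print(s['clock'],s['ee_pos'],s['eef_rot'],s['opening'],r.grasp_offset)
for n in('top','side'):
    im,d=r.camera(n);cv2.imwrite(f'pics/{n}0.png',im[:,:,::-1]);np.save(f'pics/{n}0d.npy',d)
    i=r.camera_info(n);print(n,i)
    if n=='top':
        for t in ['nest1','bracket1','clip1_grip','clip1_tips','pusher_grip','mat','block','caliper','pen_pot']:
            print(t,[(np.round(x['pixel']).tolist(),round(x['p'],2)) for x in r.pinpoint(n,t)])
E
```

```text
pics
0.0 [158.63847192 629.93196351 230.66376629] [ 7.88769147e-01  6.14689247e-01 -4.92954988e-04  3.46194220e-04] 85.79652102834122 18.700000000000003
top {'K': array([[548.06860042,   0.        , 321.92454783],
       [  0.        , 548.06860042, 236.55438878],
       [  0.        ,   0.        ,   1.        ]]), 'eye': array([ 389.93820849,   22.97550386, 1376.02995155]), 'attitude': array([-0.69883342,  0.71214116, -0.05060123,  0.04389006])}
nest1 [([394.0, 217.0], 0.9), ([234.0, 225.0], 0.89), ([314.0, 219.0], 0.62)]
bracket1 [([398.0, 224.0], 0.94), ([263.0, 291.0], 0.89), ([366.0, 307.0], 0.85), ([321.0, 224.0], 0.58), ([469.0, 270.0], 0.54), ([153.0, 222.0], 0.3)]
clip1_grip [([170.0, 282.0], 0.75)]
clip1_tips [([164.0, 317.0], 0.7)]
pusher_grip [([487.0, 235.0], 0.54)]
mat [([484.0, 234.0], 0.66), ([235.0, 223.0], 0.56)]
block [([316.0, 162.0], 0.7), ([399.0, 225.0], 0.25), ([154.0, 221.0], 0.19)]
caliper [([384.0, 163.0], 0.87)]
pen_pot [([221.0, 168.0], 0.62)]
side {'K': array([[579.57522839,   0.        , 331.80124108],
       [  0.        , 579.57522839, 240.86308459],
       [  0.        ,   0.        ,   1.        ]]), 'eye': array([ -91.46426574, -802.45915158,  740.62453486]), 'attitude': array([ 0.830583  , -0.28786095,  0.16441654, -0.44747643])}
```

```bash
python3 - <<'E'
import cv2
a=cv2.imread('pics/top0.png')[130:360,100:540]
cv2.imwrite('pics/top0c.png',cv2.resize(a,(800,418),interpolation=cv2.INTER_CUBIC))
E
```

```text
(no output)
```

View pics/top0c.png

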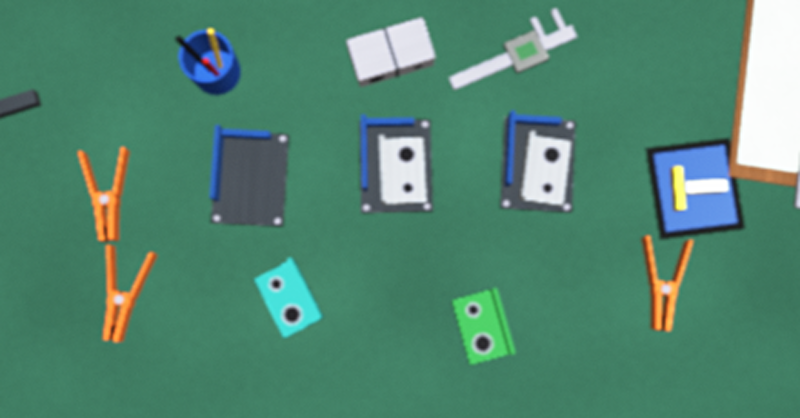

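Top view: the nests sit at crop pixels (250,175), (395,165) and (540,165). Brackets are only in the middle and right nests, with the back fence on the left and the end stop at the top. Three clips have their jaws pointing down (towards the robot), and the pusher is on the mat at (700,187). Next I'll turn these into world positions.

```bash
cat > h.py <<'E'
import numpy as np,cv2
from scipy.spatial.transform import Rotation as R
from workcell import r
def shot(n,save=None):
    i=r.camera_info(n);im,d=r.camera(n)
    if save: cv2.imwrite(save,im[:,:,::-1]);
    return im,d,i
def world(i,u,v,d):
    K=i['K'];c=np.stack([(u-K[0,2])*d/K[0,0],(v-K[1,2])*d/K[1,1],d],-1)
    return R.from_quat(i['attitude']).apply(c)+i['eye']
def cloud(i,d):
    v,u=np.mgrid[:480,:640];return world(i,u.ravel()*1.,v.ravel()*1.,d.ravel().astype(float)).reshape(480,640,3)
def onz(i,px,z):
    a=world(i,np.array([px[0]*1.]),np.array([px[1]*1.]),np.array([1.]))[0];e=np.array(i['eye']);k=(z-e[2])/(a-e)[2];return e+k*(a-e)
def pix(i,p):
    c=R.from_quat(i['attitude']).inv().apply(np.array(p)-i['eye']);K=i['K'];return c[0]/c[2]*K[0,0]+K[0,2],c[1]/c[2]*K[1,1]+K[1,2]
def hsv(im): return cv2.cvtColor(im,cv2.COLOR_RGB2HSV)
def comps(m,amin=25):
    n,l,s,c=cv2.connectedComponentsWithStats(m.astype(np.uint8));return [(l==k) for k in range(1,n) if s[k,4]>=amin]
def go(pos,yaw=None):
    """tool-frame offset and z-turn. yaw = world yaw of tool x axis (mod pi picks nearest unless given exact)"""
    s=r.observe();T=R.from_quat(s['eef_rot']);x=T.as_matrix()[:,0];y0=np.arctan2(x[1],x[0])
    off=T.inv().apply(np.array(pos)-s['ee_pos']);out=[np.round(off,1).tolist()]
    if yaw is not None:
        x=np.array([np.cos(yaw),np.sin(yaw),0]);z=np.array([0,0,-1.]);M=np.stack([x,np.cross(z,x),z],1)
        out.append(np.round((T.inv()*R.from_matrix(M)).as_rotvec(),3).tolist())
    print('go',out,'yaw now',round(y0,3),'q6',round(s['q'][5],2))
def rect(P):
    c,(w,h),a=cv2.minAreaRect(P[:,:2].astype(np.float32));return np.round(c,1),np.round((w,h),1),round(np.deg2rad(a),3)
E
python3 - <<'E'
from h import *
i=r.camera_info('top');d=np.load('pics/top0d.npy');im=cv2.imread('pics/top0.png')[:,:,::-1].copy();H=hsv(im)
C=cloud(i,d);ok=(d>0)&(C[...,0]>200)
print('bench z',np.median(C[300:330,380:420,2]))
h,s,v=[H[...,k].astype(int) for k in range(3)]
M={'orange':(h<16)&(s>150)&(v>150),'blue':(h>100)&(h<125)&(s>150),'yellow':(h>20)&(h<35)&(s>140)&(v>120),'white':(s<40)&(v>170)}
for n,m in M.items():
    for c in comps(m&ok):
        P=C[c];print(n,c.sum(),np.round(P.mean(0),1),'zmax',round(P[:,2].max(),1),rect(P))
E
```

```text
bench z -0.9477256635638014
orange 28 [ 742.9 -475.3    2.7] zmax 7.5 (array([ 742.5, -474.9]), array([ 3.5, 71.1]), np.float64(1.388))
orange 74 [ 608.7 -472.6    2.5] zmax 9.2 (array([ 607.1, -473.1]), array([88.6, 47. ]), np.float64(0.766))
orange 471 [578.3 416.2  19.8] zmax 34.2 (array([579.3, 418.7]), array([124.8,  62. ]), np.float64(0.06))
orange 65 [ 574.7 -616.4    3.1] zmax 11.9 (array([ 572.1, -618.6]), array([83.5, 12.9]), np.float64(1.41))
orange 152 [ 441.9 -329.    20.2] zmax 34.6 (array([ 444.2, -331.9]), array([126.2,  20.6]), np.float64(0.065))
orange 72 [ 470.8 -368.7   22.1] zmax 33.3 (array([ 470.7, -371.4]), array([19.1, 69.5]), np.float64(1.078))
orange 490 [439.9 392.6  19.8] zmax 35.7 (array([442.8, 393.1]), array([ 61.5, 123.8]), np.float64(1.378))
orange 34 [ 459.6 -559.5   49.4] zmax 55.2 (array([ 460.1, -563.4]), array([15.1, 51.6]), np.float64(1.476))
orange 636 [ 414.5 -693.9   48.9] zmax 58.3 (array([ 406.1, -671.1]), array([171.3, 140.8]), np.float64(1.472))
orange 34 [ 405.8 -343.6   25.6] zmax 31.6 (array([ 404.6, -343.5]), array([ 4.7, 47.4]), np.
[... 4922 characters left out ...]
ay([103.1,  21.2]), np.float64(1.473))
white 145 [ 431.2 1232.7 -750. ] zmax -734.9 (array([ 426.9, 1230.7]), array([145. ,  23.4]), np.float64(0.051))
white 365 [ 417.2 -660.5   57.4] zmax 66.7 (array([ 417.7, -660.2]), array([102.9,  21.3]), np.float64(1.469))
white 362 [ 384.3 -658.    57.3] zmax 65.8 (array([ 384.3, -661.1]), array([107.1,  21. ]), np.float64(1.473))
white 367 [ 351.4 -655.4   57.2] zmax 68.2 (array([ 351.3, -658.1]), array([108.4,  21.3]), np.float64(1.471))
white 611 [292.2 597.3 207.5] zmax 214.6 (array([302.8, 608.1]), array([ 42.6, 186.3]), np.float64(0.501))
white 46 [ 204.  -611.1  108.6] zmax 115.0 (array([ 205.1, -613.5]), array([30. , 10.3]), np.float64(1.562))
```

```bash
python3 - <<'E'
from h import *
go([480,250,300],.6);go([560,0,300],0.);go([560,-385,260],0.)
E
```

```text
go [[-290.3, 404.4, -68.7], [0.0, 0.0, 0.724]] yaw now 1.324 q6 -0.05
go [[-513.2, 543.0, -68.7], [0.0, 0.0, 1.324]] yaw now 1.324 q6 -0.05
go [[-886.5, 637.1, -28.7], [0.0, 0.0, 1.324]] yaw now 1.324 q6 -0.05
```

```bash
python3 -m creep '[{"angular":[0,0,0.72],"offset":[-290,404,-69],"jaw":1},{"angular":[0,0,0.72],"offset":[-290,404,-69],"jaw":1},{"angular":[0,0,0.72],"offset":[-290,404,-69],"jaw":1},{"angular":[0,0,0.72],"offset":[-290,404,-69],"jaw":1},{"angular":[0,0,0.72],"offset":[-290,404,-69],"jaw":1},{"angular":[0,0,0.72],"offset":[-290,404,-69],"jaw":1},{"angular":[0,0,0.72],"offset":[-290,404,-69],"jaw":1},{"angular":[0,0,0.72],"offset":[-290,404,-69],"jaw":1},{"angular":[0,0,1.324],"offset":[-513,543,-69],"jaw":1},{"angular":[0,0,1.324],"offset":[-513,543,-69],"jaw":1},{"angular":[0,0,1.324],"offset":[-513,543,-69],"jaw":1},{"angular":[0,0,1.324],"offset":[-513,543,-69],"jaw":1}]' 60
python3 - <<'E'
from h import *
s=r.observe();print(s['clock'],s['ee_pos']);i=r.camera_info('wrist');print(i)
shot('wrist','pics/w1.png')
go([560,-385,260],0.)
E
```

```text
clock: 2.05
ee_pos: [555.9, 12.1, 300.6]
eef_rot: [1.0, -0.002, 0.0, -0.0]
wrist_force: [0.6, 1.2, -0.3]
opening: 85.6
2.05 [555.9007434   12.08642032 300.56009239]
{'K': array([[330.46364146,   0.        , 319.24216933],
       [  0.        , 330.46364146, 238.13246572],
       [  0.        ,   0.        ,   1.        ]]), 'eye': array([555.23892701,  89.21779318, 444.00104285]), 'attitude': array([ 9.87922546e-01, -1.80355771e-03,  6.81787421e-05,  1.54938004e-01])}
go [[4.4, 390.6, 41.6], [0.003, -0.002, -0.006]] yaw now -0.006 q6 -0.03
```

View pics/w1.png

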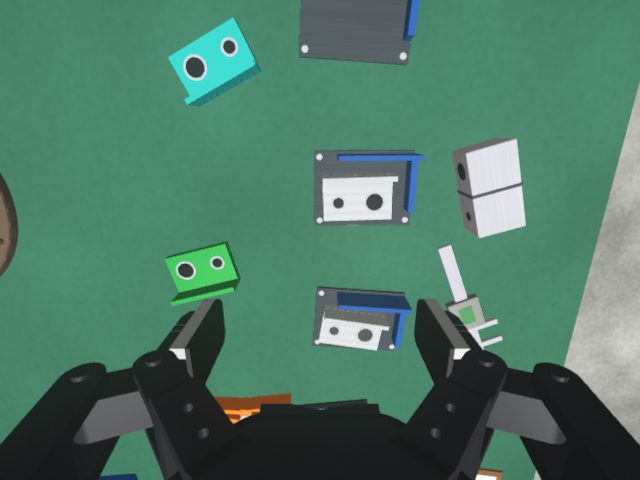

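The wrist view shows the middle nest at about (365,187) and the right nest at (360,320), both with brackets short of home and askew. I'll move on towards the pusher and measure the nests on the way.

```bash
python3 -m creep '[{"angular":[0,0,0],"offset":[25,60,0],"jaw":1},{"angular":[0,0,0],"offset":[45,120,0],"jaw":1},{"angular":[0,0,0],"offset":[45,180,0],"jaw":1},{"angular":[0,0,0],"offset":[45,180,0],"jaw":1},{"angular":[0,0,0],"offset":[45,180,0],"jaw":1}]'
cat >> h.py <<'E'
def nests(im,d,i):
    H=hsv(im);C=cloud(i,d);h,s,v=[H[...,k].astype(int) for k in range(3)]
    b=(h>100)&(h<125)&(s>130)&(d>0)&(C[...,0]>500)&(C[...,0]<720)&(C[...,1]>-260)&(C[...,1]<130)
    b=cv2.morphologyEx(b.astype(np.uint8),cv2.MORPH_CLOSE,np.ones((3,3)))
    for c in comps(b,200):
        P=C[c];hi=P[abs(P[:,2]-46)<5];lo=P[abs(P[:,2]-30)<5]
        if len(hi)<30:continue
        print('fence',len(hi),rect(hi),'z',round(np.median(hi[:,2]),1),'stop',len(lo),rect(lo) if len(lo)>20 else None)
    w=(s<45)&(v>150)&(d>0)&(C[...,0]>500)&(C[...,0]<700)&(C[...,1]>-260)&(C[...,1]<60)
    for c in comps(w,200):
        P=C[c];pl=P[abs(P[:,2]-18)<5];fl=P[abs(P[:,2]-46)<5]
        print('plate',len(pl),rect(pl),'z',round(np.median(pl[:,2]),1),'flange',rect(fl) if len(fl)>20 else None)
E
python3 - <<'E'
from h import *
im,d,i=shot('wrist','pics/w2.png');np.save('pics/w2d.npy',d);nests(im,d,i)
for n in('nest1','bracket1'):print([(np.round(onz(i,x['pixel'],6 if n=='bracket1' else 0),1).tolist(),round(x['p'],2)) for x in r.pinpoint('wrist',n)])
go([560,-390,250],0.)
E
```

```text
clock: 2.72
ee_pos: [600.2, -165.9, 300.1]
eef_rot: [1.0, -0.0, -0.0, -0.0]
wrist_force: [0.3, 0.3, -0.2]
opening: 85.4
fence 443 (array([ 630.6, -140.3]), array([ 6.1, 99.3]), np.float64(1.493)) z 46.8 stop 405 (array([ 627.4, -172.8]), array([71.5, 97.5]), np.float64(1.488))
plate 0 (array([0., 0.]), array([0., 0.]), np.float64(0.0)) z nan flange (array([603.9,  34.3]), array([89.7,  7.1]), np.float64(0.026))
plate 3895 (array([604.7,   4.4]), array([89.9, 55. ]), np.float64(0.029)) z 19.0 flange None
plate 2128 (array([ 600.9, -195.3]), array([49.1, 89.9]), np.float64(1.415)) z 19.0 flange (array([ 606.1, -163.2]), array([ 6.5, 89.9]), np.float64(1.407))
[([622.9, -173.2, 0.0], 0.59)]
[([598.2, -187.7, 6.0], 0.77), ([387.8, -97.3, 6.0], 0.71), ([606.3, 7.9, 6.0], 0.59)]
go [[-40.8, 225.3, 50.4], [-0.0, -0.0, 0.001]] yaw now 0.001 q6 -0.32
  return _methods._mean(a, axis=axis, dtype=dtype,
  ret = ret.dtype.type(ret / rcount)
```

View pics/w2.png

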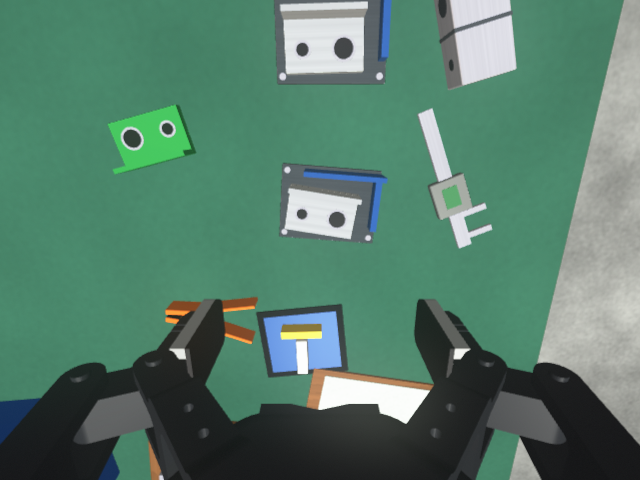

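Nest A (right) has its origin at about (623,-173) and yaw -0.078, and the network agrees. The pusher is at pixel (302,345), head towards +y. Next: its exact pose from this picture's depth.

```bash
python3 - <<'E'
from h import *
i=r.camera_info('wrist');d=np.load('pics/w2d.npy');im=cv2.imread('pics/w2.png')[:,:,::-1].copy();H=hsv(im);C=cloud(i,d)
h,s,v=[H[...,k].astype(int) for k in range(3)]
box=(d>0)&(C[...,0]>500)&(C[...,0]<650)&(C[...,1]>-460)&(C[...,1]<-340)
P=C[(h>20)&(h<35)&(s>140)&box];P=P[abs(P[:,2]-25)<4];print('head',len(P),rect(P),np.median(P[:,2]))
for c in comps((s<45)&(v>150)&box&(abs(C[...,2]-31)<6),30):
    Q=C[c];print('handle',len(Q),rect(Q),np.median(Q[:,2]))
P=C[(h>95)&(h<130)&(s>100)&box];P=P[abs(P[:,2]-3)<3];print('mat blue',rect(P))
m=cv2.inRange(im,(0,0,0),(60,60,60))>0;P=C[m&box&(C[...,2]<8)];print('mat',rect(P))
go([573,-400,120],0.)
E
```

```text
head 86 (array([ 572.6, -365.7]), array([57.3,  2.2]), np.float64(0.035)) 24.504016003188866
handle 362 (array([ 574.5, -405.4]), array([15.9, 57.5]), np.float64(0.031)) 32.21753475364906
mat blue (array([ 574.7, -399. ]), array([111.5, 103.2]), np.float64(0.113))
mat (array([ 518.9, -385.3]), array([119.7,  52.9]), np.float64(1.168))
go [[-27.8, 235.4, 180.4], [-0.0, -0.0, 0.001]] yaw now 0.001 q6 -0.32
```

```bash
python3 -m creep '[{"angular":[0,0,-0.03],"offset":[-26,120,60],"jaw":1},{"angular":[0,0,-0.03],"offset":[-26,180,120],"jaw":1},{"angular":[0,0,-0.03],"offset":[-25.7,240,175],"jaw":1},{"angular":[0,0,-0.03],"offset":[-25.7,240,235],"jaw":1},{"angular":[0,0,-0.03],"offset":[-25.7,240,275],"jaw":1},{"angular":[0,0,-0.03],"offset":[-25.7,240,293],"jaw":1},{"angular":[0,0,-0.03],"offset":[-25.7,240,293],"jaw":1},{"angular":[0,0,-0.03],"offset":[-25.7,240,293],"jaw":0},{"angular":[0,0,-0.03],"offset":[-25.7,240,293],"jaw":0},{"angular":[0,0,-0.03],"offset":[-25.7,240,293],"jaw":0},{"angular":[0,0,-0.03],"offset":[-25.7,240,293],"jaw":0},{"angular":[0,0,-0.03],"offset":[-25.7,240,293],"jaw":0}]' 80
python3 -m creep '[{"angular":[0,0,0],"offset":[0,0,0],"jaw":0},{"angular":[0,0,0],"offset":[0,0,0],"jaw":0},{"angular":[0,0,0],"offset":[0,0,-50],"jaw":0},{"angular":[0,0,0],"offset":[0,0,-100],"jaw":0}]' 80
```

```text
clock: 4.38
ee_pos: [575.7, -406.1, 9.3]
eef_rot: [1.0, 0.015, 0.001, 0.001]
wrist_force: [-0.3, 3.6, 14.3]
opening: 14.6
clock: 4.88
ee_pos: [574.6, -405.5, 108.7]
eef_rot: [1.0, 0.015, -0.0, -0.0]
wrist_force: [0.9, 0.3, 0.1]
opening: 14.5
```

```bash
python3 - <<'E'
from h import *
im,d,i=shot('wrist','pics/w3.png')
go([594.7,-278,50],-.078);go([594.7,-278,13.5],-.078)
E
```

```text
go [[20.8, -129.4, 65.6], [0.005, -0.007, 0.108]] yaw now 0.03 q6 -0.69
go [[20.6, -129.5, 102.1], [0.005, -0.007, 0.108]] yaw now 0.03 q6 -0.69
```

View pics/w3.png

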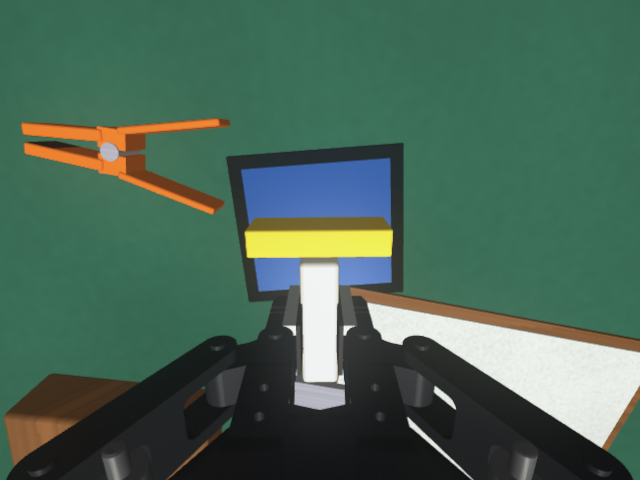

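The pusher is held straight, with the head at pixel (319,240). Moving to the start line for nest A.

```bash
python3 -m creep '[{"angular":[0,0,0.108],"offset":[10,-60,30],"jaw":0},{"angular":[0,0,0.108],"offset":[20.7,-115,60],"jaw":0},{"angular":[0,0,0.108],"offset":[20.7,-129.5,85],"jaw":0},{"angular":[0,0,0.108],"offset":[20.7,-129.5,98],"jaw":0},{"angular":[0,0,0.108],"offset":[20.7,-129.5,102],"jaw":0},{"angular":[0,0,0.108],"offset":[20.7,-129.5,102],"jaw":0},{"angular":[0,0,0.108],"offset":[20.7,-129.5,102],"jaw":0}]' 80
python3 - <<'E'
from h import *
a=-.078;O=np.array([623,-172.8]);M=lambda x,y:list(O+[x*np.cos(a)-y*np.sin(a),x*np.sin(a)+y*np.cos(a)])+[13.5]
go(M(-20,-107),a);go(M(-20,-72),a)
E
```

```text
clock: 5.8
ee_pos: [592.3, -277.2, 6.3]
eef_rot: [0.999, -0.039, 0.001, 0.0]
wrist_force: [-0.6, -0.4, 6.2]
opening: 14.3
go [[2.5, 0.5, -7.2], [0.001, -0.002, -0.001]] yaw now -0.079 q6 -0.4
go [[2.5, -34.5, -7.2], [0.001, -0.002, -0.001]] yaw now -0.079 q6 -0.4
```

```bash
python3 -m creep '[{"angular":[0,0,0],"offset":[2,0,-8.5],"jaw":0},{"angular":[0,0,0],"offset":[2,0,-8.5],"jaw":0},{"angular":[0,0,0],"offset":[2,0,-8.5],"jaw":0}]'
python3 -m creep '[{"angular":[0,0,0],"offset":[0,-4,0],"jaw":0},{"angular":[0,0,0],"offset":[0,-8,0],"jaw":0},{"angular":[0,0,0],"offset":[0,-12,0],"jaw":0},{"angular":[0,0,0],"offset":[0,-16,0],"jaw":0},{"angular":[0,0,0],"offset":[0,-20,0],"jaw":0},{"angular":[0,0,0],"offset":[0,-24,0],"jaw":0},{"angular":[0,0,0],"offset":[0,-27,0],"jaw":0},{"angular":[0,0,0],"offset":[0,-29,0],"jaw":0},{"angular":[0,0,0],"offset":[0,-31,0],"jaw":0},{"angular":[0,0,0],"offset":[0,-32,0],"jaw":0},{"angular":[0,0,0],"offset":[0,-32,0],"jaw":0}]'
python3 -m creep '[{"angular":[0,0,0],"offset":[0,-1.5,0],"jaw":0},{"angular":[0,0,0],"offset":[0,-3,0],"jaw":0},{"angular":[0,0,0],"offset":[0,-3,0],"jaw":0}]'
```

```text
clock: 6.18
ee_pos: [593.6, -276.1, 13.9]
eef_rot: [0.999, -0.039, 0.0, 0.0]
wrist_force: [0.1, -0.4, -0.8]
opening: 14.2
clock: 7.55
ee_pos: [596.0, -243.9, 13.8]
eef_rot: [0.999, -0.039, -0.0, -0.0]
wrist_force: [0.2, -0.6, -0.7]
opening: 14.5
clock: 7.92
ee_pos: [596.3, -240.9, 13.8]
eef_rot: [0.999, -0.039, -0.0, -0.0]
wrist_force: [0.9, 0.6, -0.1]
opening: 14.7
```

```bash
python3 - <<'E'
from h import *
im,d,i=shot('wrist','pics/w4.png');nests(im,d,i)
H=hsv(im);C=cloud(i,d);h,s,v=[H[...,k].astype(int) for k in range(3)]
P=C[(h>20)&(h<35)&(s>140)&(d>0)];P=P[abs(P[:,2]-30)<8];print(rect(P),np.median(P[:,2]))
E
```

```text
fence 8321 (array([ 630.2, -140.1]), array([  6.9, 100.8]), np.float64(1.494)) z 46.8 stop 5619 (array([ 663.3, -178.6]), array([66.4, 26. ]), np.float64(1.491))
plate 0 (array([0., 0.]), array([0., 0.]), np.float64(0.0)) z nan flange (array([ 602.2, -144. ]), array([ 7.1, 90.5]), np.float64(1.5))
plate 26827 (array([ 600.1, -174.1]), array([54.2, 90.3]), np.float64(1.5)) z 18.9 flange None
plate 0 (array([0., 0.]), array([0., 0.]), np.float64(0.0)) z nan flange None
plate 0 (array([0., 0.]), array([0., 0.]), np.float64(0.0)) z nan flange None
plate 0 (array([0., 0.]), array([0., 0.]), np.float64(0.0)) z nan flange None
(array([ 597.9, -206.8]), array([12.5, 59.9]), np.float64(1.506)) 30.182649767410197
  return _methods._mean(a, axis=axis, dtype=dtype,
  ret = ret.dtype.type(ret / rcount)
```

View pics/w4.png

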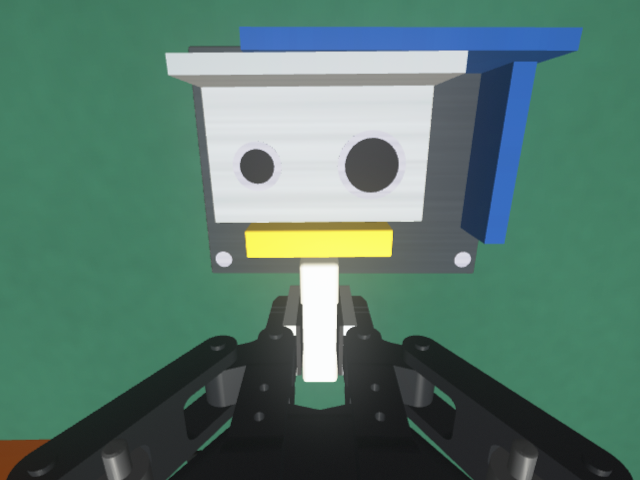

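The bracket's flange is parallel to the fence (centre spacing 6.07 mm, ideal 6), and about 22.6 mm remain in x. I'll press to confirm contact.

```bash
python3 -m creep '[{"angular":[0,0,0],"offset":[0,-1,0],"jaw":0},{"angular":[0,0,0],"offset":[0,-2,0],"jaw":0},{"angular":[0,0,0],"offset":[0,-2,0],"jaw":0}]'
python3 - <<'E'
from h import *
a=-.078;O=np.array([623,-172.8]);M=lambda x,y,z=13.8:list(O+[x*np.cos(a)-y*np.sin(a),x*np.sin(a)+y*np.cos(a)])+[z]
go(M(-20,-100),a);go(M(-20,-110,70),a);go(M(-122,-60,70),a-np.pi/2);go(M(-122,0,70),a-np.pi/2);go(M(-122,0),a-np.pi/2)
E
```

```text
clock: 8.35
ee_pos: [596.2, -240.5, 13.9]
eef_rot: [0.999, -0.039, 0.0, 0.001]
wrist_force: [-4.9, -15.3, -0.3]
opening: 14.4
go [[1.4, 30.4, 0.2], [0.001, -0.0, 0.0]] yaw now -0.078 q6 -0.35
go [[1.4, 40.5, -56.0], [0.001, -0.0, 0.0]] yaw now -0.078 q6 -0.35
go [[-100.6, -9.5, -56.1], [0.001, -0.001, 1.571]] yaw now -0.078 q6 -0.35
go [[-100.6, -69.5, -56.2], [0.001, -0.001, 1.571]] yaw now -0.078 q6 -0.35
go [[-100.6, -69.6, 0.0], [0.001, -0.001, 1.571]] yaw now -0.078 q6 -0.35
```

```bash
python3 -m creep '[{"angular":[0,0,0],"offset":[0,25,0],"jaw":0},{"angular":[0,0,0],"offset":[0,40,-35],"jaw":0},{"angular":[0,0,0.18],"offset":[-20,40,-58],"jaw":0},{"angular":[0,0,0.36],"offset":[-50,30,-58],"jaw":0},{"angular":[0,0,0.54],"offset":[-85,10,-58],"jaw":0},{"angular":[0,0,0.72],"offset":[-102,-20,-58],"jaw":0},{"angular":[0,0,0.9],"offset":[-102,-50,-58],"jaw":0},{"angular":[0,0,1.08],"offset":[-102,-64,-58],"jaw":0},{"angular":[0,0,1.26],"offset":[-102,-64,-58],"jaw":0},{"angular":[0,0,1.44],"offset":[-102,-64,-58],"jaw":0},{"angular":[0,0,1.571],"offset":[-102,-64,-58],"jaw":0},{"angular":[0,0,1.571],"offset":[-102,-64,-40],"jaw":0}]'
python3 - <<'E'
from h import *
a=-.078;O=np.array([623,-172.8]);M=lambda x,y,z=13.8:list(O+[x*np.cos(a)-y*np.sin(a),x*np.sin(a)+y*np.cos(a)])+[z]
go(M(-122,-4),a-np.pi/2);go(M(-87,-4),a-np.pi/2)
E
```

```text
clock: 9.85
ee_pos: [501.0, -168.6, 54.6]
eef_rot: [-0.678, 0.735, -0.001, 0.001]
wrist_force: [-0.6, 0.4, -1.3]
opening: 14.3
go [[-1.3, 0.1, 40.8], [-0.003, -0.001, -0.003]] yaw now -1.652 q6 1.27
go [[-1.4, -34.9, 40.9], [-0.003, -0.001, -0.003]] yaw now -1.652 q6 1.27
```

```bash
python3 -m creep '[{"angular":[0,0,0],"offset":[-1.4,0,25],"jaw":0},{"angular":[0,0,0],"offset":[-1.4,0,40],"jaw":0},{"angular":[0,0,0],"offset":[-1.4,0,40],"jaw":0},{"angular":[0,0,0],"offset":[-1.4,-6,40],"jaw":0},{"angular":[0,0,0],"offset":[-1.4,-11,40],"jaw":0},{"angular":[0,0,0],"offset":[-1.4,-16,40],"jaw":0},{"angular":[0,0,0],"offset":[-1.4,-20,40],"jaw":0},{"angular":[0,0,0],"offset":[-1.4,-24,40],"jaw":0},{"angular":[0,0,0],"offset":[-1.4,-28,40],"jaw":0},{"angular":[0,0,0],"offset":[-1.4,-31,40],"jaw":0},{"angular":[0,0,0],"offset":[-1.4,-32,40],"jaw":0},{"angular":[0,0,0],"offset":[-1.4,-32,40],"jaw":0}]'
python3 -m creep '[{"angular":[0,0,0],"offset":[0,-1.5,0],"jaw":0},{"angular":[0,0,0],"offset":[0,-3,0],"jaw":0},{"angular":[0,0,0],"offset":[0,-3,0],"jaw":0}]'
```

```text
clock: 11.35
ee_pos: [532.0, -168.5, 13.8]
eef_rot: [-0.679, 0.734, -0.0, 0.0]
wrist_force: [0.3, -0.8, -1.0]
opening: 14.1
clock: 11.72
ee_pos: [535.0, -168.7, 13.8]
eef_rot: [-0.679, 0.734, -0.0, 0.0]
wrist_force: [-0.6, -0.1, -1.5]
opening: 14.3
```

```bash
python3 -m creep '[{"angular":[0,0,0],"offset":[0.5,-1,0],"jaw":0},{"angular":[0,0,0],"offset":[0.5,-2,0],"jaw":0},{"angular":[0,0,0],"offset":[0.5,-2,0],"jaw":0}]'
python3 -m creep '[{"angular":[0,0,0],"offset":[0,-0.7,0],"jaw":0},{"angular":[0,0,0],"offset":[0,-1.5,0],"jaw":0},{"angular":[0,0,0],"offset":[0,-1.5,0],"jaw":0}]'
python3 - <<'E'
from h import *
im,d,i=shot('wrist','pics/w5.png');nests(im,d,i)
E
```

```text
clock: 12.1
ee_pos: [536.8, -169.3, 13.8]
eef_rot: [-0.679, 0.734, -0.0, 0.0]
wrist_force: [-0.9, 0.5, -1.4]
opening: 14.0
clock: 12.48
ee_pos: [536.9, -169.1, 13.6]
eef_rot: [-0.679, 0.734, 0.001, -0.001]
wrist_force: [-7.7, -0.1, 2.1]
opening: 14.4
fence 4850 (array([ 616.5, -139. ]), array([ 7. , 73.5]), np.float64(1.487)) z 46.9 stop 0 None
plate 0 (array([0., 0.]), array([0., 0.]), np.float64(0.0)) z nan flange (array([ 615.9, -145.4]), array([ 7.5, 73.9]), np.float64(1.496))
plate 26795 (array([ 618.3, -175.8]), array([54.5, 83. ]), np.float64(1.496)) z 18.9 flange None
plate 0 (array([0., 0.]), array([0., 0.]), np.float64(0.0)) z nan flange None
plate 0 (array([0., 0.]), array([0., 0.]), np.float64(0.0)) z nan flange None
plate 0 (array([0., 0.]), array([0., 0.]), np.float64(0.0)) z nan flange None
  return _methods._mean(a, axis=axis, dtype=dtype,
  ret = ret.dtype.type(ret / rcount)
```

View pics/w5.png

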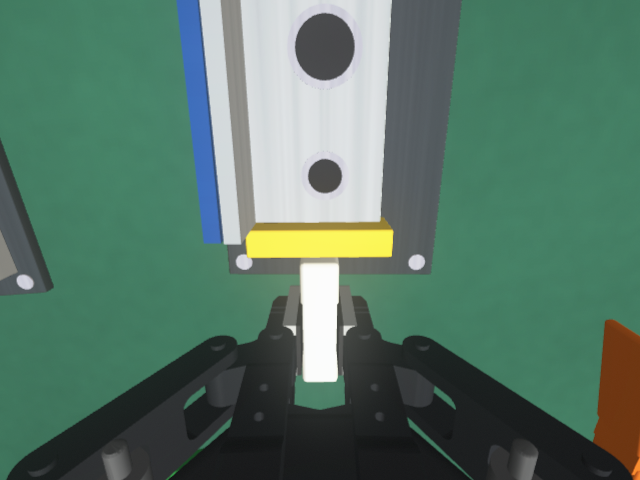

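Nest A's bracket is flush with the open end of the fence (pixel 240,243). I'll press a bit more in x, then re-press in y.

```bash
python3 -m creep '[{"angular":[0,0,0],"offset":[0,-1,0],"jaw":0},{"angular":[0,0,0],"offset":[0,-1.5,0],"jaw":0},{"angular":[0,0,0],"offset":[0,-1.5,0],"jaw":0}]'
python3 - <<'E'
from h import *
a=-.078;O=np.array([623,-172.8]);M=lambda x,y,z=13.8:list(O+[x*np.cos(a)-y*np.sin(a),x*np.sin(a)+y*np.cos(a)])+[z]
go(M(-122,-4,60),a);go(M(-80,-100,60),a);go(M(0,-90,60),a);go(M(0,-90),a);go(M(0,-72),a)
E
```

```text
clock: 12.9
ee_pos: [537.0, -168.9, 13.4]
eef_rot: [-0.679, 0.734, 0.002, -0.001]
wrist_force: [-14.6, -1.9, 6.9]
opening: 14.4
go [[1.1, 36.2, -46.4], [0.003, 0.005, -1.571]] yaw now -1.649 q6 1.29
go [[97.1, -5.9, -46.7], [0.003, 0.005, -1.571]] yaw now -1.649 q6 1.29
go [[87.1, -85.9, -47.1], [0.003, 0.005, -1.571]] yaw now -1.649 q6 1.29
go [[87.2, -86.1, -0.9], [0.003, 0.005, -1.571]] yaw now -1.649 q6 1.29
go [[69.2, -86.1, -0.9], [0.003, 0.005, -1.571]] yaw now -1.649 q6 1.29
```

```bash
python3 -m creep '[{"angular":[0,0,0],"offset":[0,35,0],"jaw":0},{"angular":[0,0,0],"offset":[0,40,-40],"jaw":0},{"angular":[0,0,-0.18],"offset":[40,30,-55],"jaw":0},{"angular":[0,0,-0.36],"offset":[75,10,-55],"jaw":0},{"angular":[0,0,-0.54],"offset":[100,-20,-55],"jaw":0},{"angular":[0,0,-0.72],"offset":[105,-50,-55],"jaw":0},{"angular":[0,0,-0.9],"offset":[105,-83,-55],"jaw":0},{"angular":[0,0,-1.08],"offset":[105,-83,-55],"jaw":0},{"angular":[0,0,-1.26],"offset":[105,-83,-55],"jaw":0},{"angular":[0,0,-1.44],"offset":[105,-83,-55],"jaw":0},{"angular":[0,0,-1.571],"offset":[100,-83,-40],"jaw":0},{"angular":[0,0,-1.571],"offset":[92,-83,-20],"jaw":0}]'
python3 - <<'E'
from h import *
a=-.078;O=np.array([623,-172.8]);M=lambda x,y,z=13.8:list(O+[x*np.cos(a)-y*np.sin(a),x*np.sin(a)+y*np.cos(a)])+[z]
go(M(0,-90),a);go(M(0,-72),a)
E
```

```text
clock: 14.4
ee_pos: [616.0, -268.1, 33.9]
eef_rot: [0.999, -0.038, 0.001, 0.0]
wrist_force: [0.0, 0.4, -0.8]
opening: 14.3
go [[-0.4, -5.6, 20.1], [0.001, -0.002, 0.002]] yaw now -0.076 q6 -0.38
go [[-0.4, -23.6, 20.1], [0.001, -0.002, 0.002]] yaw now -0.076 q6 -0.38
```

```bash
python3 -m creep '[{"angular":[0,0,0],"offset":[0,0,20],"jaw":0},{"angular":[0,0,0],"offset":[0,0,20],"jaw":0},{"angular":[0,0,0],"offset":[0,-10,20],"jaw":0},{"angular":[0,0,0],"offset":[0,-18,20],"jaw":0},{"angular":[0,0,0],"offset":[0,-22,20],"jaw":0},{"angular":[0,0,0],"offset":[0,-24,20],"jaw":0},{"angular":[0,0,0],"offset":[0,-26,20],"jaw":0},{"angular":[0,0,0],"offset":[0,-26,20],"jaw":0}]'

```

```text
clock: 15.4
ee_pos: [617.4, -242.5, 14.0]
eef_rot: [0.999, -0.039, 0.0, 0.0]
wrist_force: [-1.7, -4.6, 0.6]
opening: 14.3
```

```bash
python3 -m creep '[{"angular":[0,0,0],"offset":[0,-1,0],"jaw":0},{"angular":[0,0,0],"offset":[0,-1,0],"jaw":0},{"angular":[0,0,0],"offset":[0,15,0],"jaw":0},{"angular":[0,0,0],"offset":[0,15,-60],"jaw":0},{"angular":[0,0,0],"offset":[0,0,-120],"jaw":0},{"angular":[0,0,0],"offset":[0,-60,-145],"jaw":0},{"angular":[0,0,0],"offset":[0,-120,-145],"jaw":0},{"angular":[0,0,0],"offset":[0,-120,-145],"jaw":0},{"angular":[0,0,0],"offset":[0,-120,-145],"jaw":0}]'
python3 - 2>/dev/null <<'E'
from h import *
im,d,i=shot('wrist','pics/w6.png');nests(im,d,i)
for n in('nest1','bracket1'):print([(np.round(onz(i,x['pixel'],6 if n=='bracket1' else 0),1).tolist(),round(x['p'],2)) for x in r.pinpoint('wrist',n)])
E
```

```text
clock: 16.52
ee_pos: [626.7, -122.5, 158.8]
eef_rot: [0.999, -0.039, 0.0, 0.0]
wrist_force: [-0.9, -0.8, -0.8]
opening: 14.3
plate 0 (array([0., 0.]), array([0., 0.]), np.float64(0.0)) z nan flange (array([603.8,  34.4]), array([90. ,  6.8]), np.float64(0.025))
plate 8226 (array([604.6,   4.7]), array([90. , 54.6]), np.float64(0.028)) z 19.0 flange None
plate 1308 (array([ 622. , -179.2]), array([38.9, 89.9]), np.float64(1.482)) z 19.0 flange (array([ 624.8, -146.6]), array([ 4.8, 89.9]), np.float64(1.496))
[]
[([392.4, -95.8, 6.0], 0.86), ([603.4, 9.6, 6.0], 0.64)]
```

View pics/w6.png

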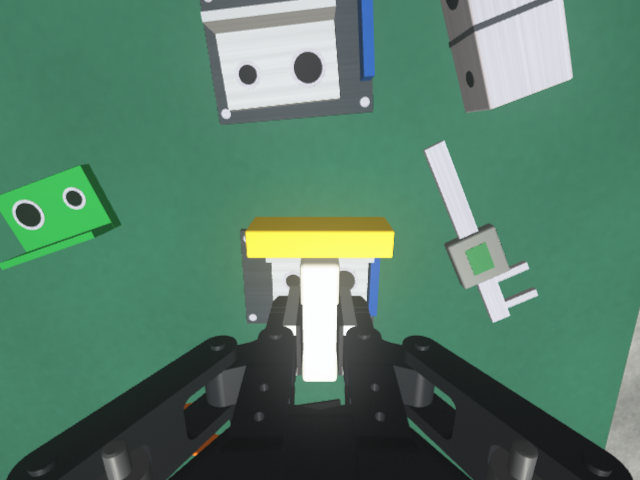

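The back fence of nest B is just beyond the top edge of this view; I'll move 60 mm further.

```bash
python3 -m creep '[{"angular":[0,0,0],"offset":[-4,-60,0],"jaw":0},{"angular":[0,0,0],"offset":[-4,-60,0],"jaw":0},{"angular":[0,0,0],"offset":[-4,-60,0],"jaw":0}]'
python3 - 2>/dev/null <<'E'
from h import *
im,d,i=shot('wrist','pics/w7.png');nests(im,d,i)
for n in('nest1',):print([(np.round(onz(i,x['pixel'],6 if n=='bracket1' else 0),1).tolist(),round(x['p'],2)) for x in r.pinpoint('wrist',n)])
E
```

```text
clock: 17.05
ee_pos: [627.3, -62.8, 158.7]
eef_rot: [0.999, -0.039, -0.0, 0.0]
wrist_force: [0.6, -0.5, -0.3]
opening: 14.1
fence 1596 (array([627.8,  59.8]), array([99.8,  6.6]), np.float64(0.003)) z 46.8 stop 1311 (array([627.9,  24.6]), array([66. , 98.2]), np.float64(1.562))
plate 6558 (array([604.6,   4.6]), array([90.2, 53.9]), np.float64(0.026)) z 19.0 flange (array([603.9,  34.4]), array([89.7,  6.2]), np.float64(0.027))
plate 0 (array([0., 0.]), array([0., 0.]), np.float64(0.0)) z nan flange None
[([604.1, 4.6, 0.0], 0.27)]
```

```bash
python3 - <<'E'
from h import *
go([604,-80,13.8],0.)
E
```

```text
go [[-22.0, 18.5, 144.9], [0.0, 0.0, -0.079]] yaw now -0.079 q6 -0.07
```

```bash
python3 -m creep '[{"angular":[0,0,-0.08],"offset":[-22,18.5,50],"jaw":0},{"angular":[0,0,-0.08],"offset":[-22,18.5,100],"jaw":0},{"angular":[0,0,-0.08],"offset":[-22,18.5,135],"jaw":0},{"angular":[0,0,-0.08],"offset":[-22,18.5,145],"jaw":0},{"angular":[0,0,-0.08],"offset":[-22,18.5,145],"jaw":0}]'
python3 -m creep '[{"angular":[0,0,0],"offset":[0,-6,0],"jaw":0},{"angular":[0,0,0],"offset":[0,-12,0],"jaw":0},{"angular":[0,0,0],"offset":[0,-16,0],"jaw":0},{"angular":[0,0,0],"offset":[0,-20,0],"jaw":0},{"angular":[0,0,0],"offset":[0,-24,0],"jaw":0},{"angular":[0,0,0],"offset":[0,-28,0],"jaw":0},{"angular":[0,0,0],"offset":[0,-31,0],"jaw":0},{"angular":[0,0,0],"offset":[0,-33,0],"jaw":0},{"angular":[0,0,0],"offset":[0,-34.5,0],"jaw":0},{"angular":[0,0,0],"offset":[0,-36,0],"jaw":0},{"angular":[0,0,0],"offset":[0,-36,0],"jaw":0}]'
python3 -m creep '[{"angular":[0,0,0],"offset":[0,-1,0],"jaw":0},{"angular":[0,0,0],"offset":[0,-2,0],"jaw":0},{"angular":[0,0,0],"offset":[0,-2,0],"jaw":0}]'
```

```text
clock: 17.77
ee_pos: [604.0, -79.4, 13.9]
eef_rot: [1.0, 0.001, -0.0, -0.0]
wrist_force: [-0.5, 0.2, -1.6]
opening: 14.5
clock: 19.15
ee_pos: [603.9, -43.1, 13.8]
eef_rot: [1.0, 0.001, 0.0, 0.0]
wrist_force: [-0.7, -6.3, 0.1]
opening: 14.1
clock: 19.52
ee_pos: [604.0, -42.9, 14.0]
eef_rot: [1.0, 0.001, 0.0, 0.001]
wrist_force: [-4.2, -26.5, 3.0]
opening: 14.5
```

```bash
python3 -m creep '[{"angular":[0,0,0],"offset":[0,25,0],"jaw":0},{"angular":[0,0,0],"offset":[0,40,-35],"jaw":0},{"angular":[0,0,0.18],"offset":[-20,40,-58],"jaw":0},{"angular":[0,0,0.36],"offset":[-50,30,-58],"jaw":0},{"angular":[0,0,0.54],"offset":[-85,10,-58],"jaw":0},{"angular":[0,0,0.72],"offset":[-103,-20,-58],"jaw":0},{"angular":[0,0,0.9],"offset":[-103,-50,-58],"jaw":0},{"angular":[0,0,1.08],"offset":[-103,-62,-58],"jaw":0},{"angular":[0,0,1.26],"offset":[-103,-62,-58],"jaw":0},{"angular":[0,0,1.44],"offset":[-103,-62,-58],"jaw":0},{"angular":[0,0,1.571],"offset":[-103,-62,-58],"jaw":0},{"angular":[0,0,1.571],"offset":[-103,-62,-40],"jaw":0}]'
python3 - 2>/dev/null <<'E'
from h import *
go([500.8,22.8,13.8],-np.pi/2);go([535.8,22.8,13.8],-np.pi/2)
E
```

```text
clock: 21.02
ee_pos: [501.6, 21.1, 54.4]
eef_rot: [-0.707, 0.707, -0.001, 0.001]
wrist_force: [-0.4, -0.5, -0.9]
opening: 14.3
go [[-1.6, 0.9, 40.6], [-0.002, 0.0, -0.001]] yaw now -1.571 q6 1.55
go [[-1.7, -34.1, 40.7], [-0.002, 0.0, -0.001]] yaw now -1.571 q6 1.55
```

```bash
python3 -m creep '[{"angular":[0,0,0],"offset":[-1.6,0,25],"jaw":0},{"angular":[0,0,0],"offset":[-1.6,0,40],"jaw":0},{"angular":[0,0,0],"offset":[-1.6,0,40],"jaw":0},{"angular":[0,0,0],"offset":[-1.6,-6,40],"jaw":0},{"angular":[0,0,0],"offset":[-1.6,-11,40],"jaw":0},{"angular":[0,0,0],"offset":[-1.6,-16,40],"jaw":0},{"angular":[0,0,0],"offset":[-1.6,-20,40],"jaw":0},{"angular":[0,0,0],"offset":[-1.6,-24,40],"jaw":0},{"angular":[0,0,0],"offset":[-1.6,-28,40],"jaw":0},{"angular":[0,0,0],"offset":[-1.6,-31,40],"jaw":0},{"angular":[0,0,0],"offset":[-1.6,-33,40],"jaw":0},{"angular":[0,0,0],"offset":[-1.6,-33,40],"jaw":0}]'
python3 -m creep '[{"angular":[0,0,0],"offset":[0,-1.5,0],"jaw":0},{"angular":[0,0,0],"offset":[0,-3,0],"jaw":0},{"angular":[0,0,0],"offset":[0,-3,0],"jaw":0}]'
```

```text
clock: 22.52
ee_pos: [534.1, 22.7, 13.8]
eef_rot: [0.708, -0.706, 0.0, -0.0]
wrist_force: [1.0, 0.1, -1.6]
opening: 14.3
clock: 22.9
ee_pos: [537.0, 22.7, 13.8]
eef_rot: [0.708, -0.706, 0.0, -0.0]
wrist_force: [-0.4, 0.0, -1.4]
opening: 14.3
```

```bash
python3 -m creep '[{"angular":[0,0,0],"offset":[0,-1,0],"jaw":0},{"angular":[0,0,0],"offset":[0,-1.5,0],"jaw":0},{"angular":[0,0,0],"offset":[0,-1.5,0],"jaw":0}]'
```

```text
clock: 23.28
ee_pos: [537.3, 22.7, 13.7]
eef_rot: [0.708, -0.706, -0.001, 0.001]
wrist_force: [-6.3, -0.6, 1.6]
opening: 14.5
```

```bash
python3 -m creep '[{"angular":[0,0,0],"offset":[0,-1,0],"jaw":0},{"angular":[0,0,0],"offset":[0,-2,0],"jaw":0},{"angular":[0,0,0],"offset":[0,-2,0],"jaw":0}]'
python3 -m creep '[{"angular":[0,0,0],"offset":[0,35,0],"jaw":0},{"angular":[0,0,0],"offset":[0,40,-40],"jaw":0},{"angular":[0,0,-0.18],"offset":[40,30,-55],"jaw":0},{"angular":[0,0,-0.36],"offset":[75,10,-55],"jaw":0},{"angular":[0,0,-0.54],"offset":[100,-20,-55],"jaw":0},{"angular":[0,0,-0.72],"offset":[105,-50,-55],"jaw":0},{"angular":[0,0,-0.9],"offset":[105,-83,-55],"jaw":0},{"angular":[0,0,-1.08],"offset":[105,-83,-55],"jaw":0},{"angular":[0,0,-1.26],"offset":[105,-83,-55],"jaw":0},{"angular":[0,0,-1.44],"offset":[105,-83,-55],"jaw":0},{"angular":[0,0,-1.571],"offset":[100,-83,-40],"jaw":0},{"angular":[0,0,-1.571],"offset":[92,-83,-20],"jaw":0}]'
python3 - 2>/dev/null <<'E'
from h import *
go([622.8,-66,13.8],0.);go([622.8,-43,13.8],0.)
E
```

```text
clock: 23.65
ee_pos: [537.4, 22.7, 13.4]
eef_rot: [0.708, -0.706, -0.002, 0.002]
wrist_force: [-13.0, -0.7, 6.3]
opening: 14.4
clock: 25.15
ee_pos: [624.2, -69.3, 33.9]
eef_rot: [1.0, 0.002, 0.001, 0.0]
wrist_force: [-0.3, 0.3, -1.3]
opening: 14.2
go [[-1.5, -3.3, 20.1], [0.0, -0.002, 0.004]] yaw now 0.004 q6 -0.16
go [[-1.4, -26.3, 20.1], [0.0, -0.002, 0.004]] yaw now 0.004 q6 -0.16
```

Re-press B in y, then lift and go look at both nests while retreating towards the mat.

```bash
python3 -m creep '[{"angular":[0,0,0],"offset":[-1,0,20],"jaw":0},{"angular":[0,0,0],"offset":[-1,0,20],"jaw":0},{"angular":[0,0,0],"offset":[-1,-12,20],"jaw":0},{"angular":[0,0,0],"offset":[-1,-20,20],"jaw":0},{"angular":[0,0,0],"offset":[-1,-24,20],"jaw":0},{"angular":[0,0,0],"offset":[-1,-26,20],"jaw":0},{"angular":[0,0,0],"offset":[-1,-28,20],"jaw":0},{"angular":[0,0,0],"offset":[-1,-28,20],"jaw":0}]'
python3 -m creep '[{"angular":[0,0,0],"offset":[0,-1,0],"jaw":0},{"angular":[0,0,0],"offset":[0,-1,0],"jaw":0}]'
python3 -m creep '[{"angular":[0,0,0],"offset":[0,15,0],"jaw":0},{"angular":[0,0,0],"offset":[0,25,-60],"jaw":0},{"angular":[0,0,0],"offset":[0,50,-120],"jaw":0},{"angular":[0,0,0],"offset":[0,100,-170],"jaw":0},{"angular":[0,0,0],"offset":[0,140,-220],"jaw":0},{"angular":[0,0,0],"offset":[0,140,-246],"jaw":0},{"angular":[0,0,0],"offset":[0,140,-246],"jaw":0},{"angular":[0,0,0],"offset":[0,140,-246],"jaw":0}]'
python3 - 2>/dev/null <<'E'
from h import *
im,d,i=shot('wrist','pics/w8.png');nests(im,d,i);np.save('pics/w8d.npy',d)
go([575,-402,120],.03)
E
```

```text
clock: 26.15
ee_pos: [622.6, -43.0, 14.3]
eef_rot: [1.0, 0.001, 0.0, 0.001]
wrist_force: [-2.7, -18.5, 3.9]
opening: 14.2
clock: 26.4
ee_pos: [622.6, -42.8, 14.3]
eef_rot: [1.0, 0.001, 0.0, 0.001]
wrist_force: [-3.5, -27.3, 4.6]
opening: 14.3
clock: 27.4
ee_pos: [622.1, -180.0, 259.1]
eef_rot: [1.0, 0.001, -0.0, -0.0]
wrist_force: [-0.1, 0.6, -1.6]
opening: 13.9
fence 500 (array([ 630.4, -139.8]), array([ 5.8, 99.8]), np.float64(1.483)) z 46.9 stop 271 (array([ 649.1, -151. ]), array([40.2, 92.9]), np.float64(0.842))
plate 2251 (array([623. ,   9.6]), array([89.8, 25.2]), np.float64(0.003)) z 19.0 flange None
plate 2640 (array([ 622.3, -176.8]), array([49.3, 89.9]), np.float64(1.504)) z 19.0 flange (array([ 624.7, -146. ]), array([ 6.2, 89.1]), np.float64(1.493))
plate 0 (array([0., 0.]), array([0., 0.]), np.float64(0.0)) z nan flange None
go [[-47.1, 222.3, 138.4], [-0.001, 0.002, -0.028]] yaw now 0.002 q6 -0.33
```

View pics/w8.png

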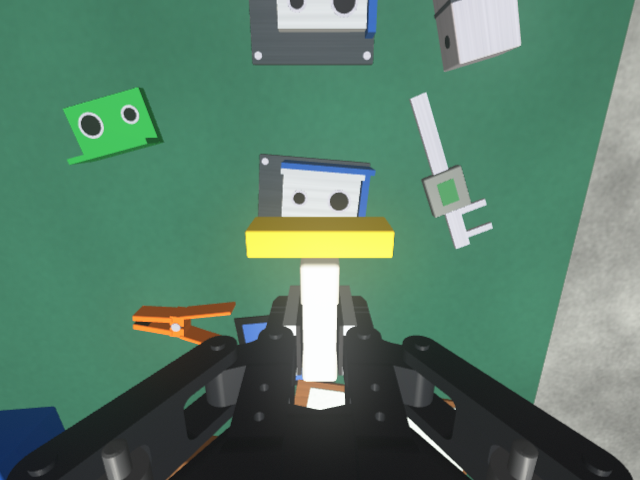

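Both brackets are home to within about half a millimetre: A's flange-to-fence offset is (-5.2,-6.6) against an ideal (-5,-6), and B's plate x is 623.0. Laying the pusher back.

```bash
python3 -m creep '[{"angular":[0,0,-0.06],"offset":[-20,60,10],"jaw":0},{"angular":[0,0,-0.06],"offset":[-35,120,30],"jaw":0},{"angular":[0,0,-0.06],"offset":[-47,180,70],"jaw":0},{"angular":[0,0,-0.06],"offset":[-47,225,120],"jaw":0},{"angular":[0,0,-0.06],"offset":[-47,225,180],"jaw":0},{"angular":[0,0,-0.06],"offset":[-47,225,225],"jaw":0},{"angular":[0,0,-0.06],"offset":[-47,225,240],"jaw":0},{"angular":[0,0,-0.06],"offset":[-47,225,240],"jaw":0},{"angular":[0,0,-0.06],"offset":[-47,225,240],"jaw":0}]'
python3 -m creep '[{"angular":[0,0,0],"offset":[0,0,4],"jaw":0},{"angular":[0,0,0],"offset":[0,0,8],"jaw":0},{"angular":[0,0,0],"offset":[0,0,9],"jaw":0},{"angular":[0,0,0],"offset":[0,0,9],"jaw":0}]'
```

```text
clock: 28.58
ee_pos: [577.5, -405.7, 22.1]
eef_rot: [1.0, 0.031, 0.001, 0.001]
wrist_force: [0.6, -0.2, -0.8]
opening: 14.2
clock: 29.08
ee_pos: [576.0, -405.3, 10.8]
eef_rot: [1.0, 0.031, -0.0, -0.0]
wrist_force: [-0.1, 0.0, -0.4]
opening: 14.3
```

```bash
python3 -m creep '[{"angular":[0,0,0],"offset":[0,0,1],"jaw":0},{"angular":[0,0,0],"offset":[0,0,2],"jaw":0},{"angular":[0,0,0],"offset":[0,0,2],"jaw":0},{"angular":[0,0,0],"offset":[0,0,2],"jaw":0}]'
python3 -m creep '[{"angular":[0,0,0],"offset":[0,0,1.5],"jaw":0.6},{"angular":[0,0,0],"offset":[0,0,1.5],"jaw":0.6},{"angular":[0,0,0],"offset":[0,0,1.5],"jaw":0.6},{"angular":[0,0,0],"offset":[0,0,1.5],"jaw":0.6},{"angular":[0,0,0],"offset":[0,0,-50],"jaw":0.6},{"angular":[0,0,0],"offset":[0,0,-110],"jaw":0.8},{"angular":[0,0,0],"offset":[0,30,-170],"jaw":1},{"angular":[0,0,0],"offset":[0,60,-230],"jaw":1},{"angular":[0,0,0],"offset":[0,60,-230],"jaw":1},{"angular":[0,0,0],"offset":[0,60,-230],"jaw":1}]'
cat >> h.py <<'E'
def clips(im,d,i):
    """per orange object: pin-to-handle geometry from points above 10mm"""
    H=hsv(im);C=cloud(i,d);h,s,v=[H[...,k].astype(int) for k in range(3)]
    m=(h<17)&(s>150)&(v>90)&(d>0)&(C[...,2]>8)&(C[...,2]<45)
    m=cv2.morphologyEx(m.astype(np.uint8),cv2.MORPH_CLOSE,np.ones((9,9)))
    for c in comps(m,100):
        P=C[c&(d>0)];P=P[(P[:,2]>23)&(P[:,2]<33)]
        if len(P)<60: continue
        Q=P[:,:2];q=Q-Q.mean(0);w,V=np.linalg.eigh(q.T@q);u=V[:,1]
        t=q@u;n=q@V[:,0]
        sp=lambda k:np.ptp(n[k]) if k.sum()>3 else 0
        if sp(t>t.max()-15)>sp(t<t.min()+15): u=-u;t=-t   # u points to jaws (narrow)
        nn=np.array([-u[1],u[0]]);n=q@nn
        he=t<t.min()+12;je=t>t.max()-12
        mid=lambda k:Q.mean(0)+u*t[k].mean()+nn*(n[k].max()+n[k].min())/2
        a,b=mid(he),mid(je);ax=(b-a)/np.hypot(*(b-a));L=np.ptp(t)
        end=a-ax*(t[he].mean()-t.min())
        grip=end+ax*30
        print('clip n',len(P),'len',round(L,1),'hw',round(np.ptp(n[he]),1),'jw',round(np.ptp(n[je]),1),'end',np.round(end,1),'grip',np.round(grip,1),'yaw',round(np.arctan2(ax[1],ax[0]),3))
E
python3 - <<'E'
from h import *
im,d,i=shot('wrist','pics/w9.png');clips(im,d,i)
print([(np.round(onz(i,x['pixel'],14),1).tolist(),round(x['p'],2)) for n in('clip1_grip','clip1_tips') for x in r.pinpoint('wrist',n)])
E
```

```text
clock: 29.58
ee_pos: [576.2, -405.3, 9.5]
eef_rot: [1.0, 0.031, 0.0, 0.0]
wrist_force: [-2.3, 2.8, 9.7]
opening: 14.3
clock: 30.82
ee_pos: [579.7, -465.3, 238.9]
eef_rot: [1.0, 0.031, 0.0, 0.0]
wrist_force: [0.3, -0.2, 0.0]
opening: 85.3
clip n 2260 len 126.8 hw 62.9 jw 21.1 end [ 505.1 -354.1] grip [ 475.3 -350.3] yaw 3.017
[([390.5, -339.3, 14.0], 0.45)]
```

View pics/w9.png

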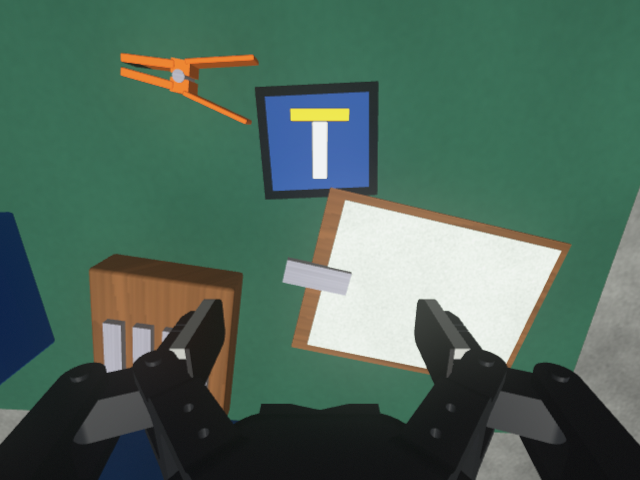

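The pusher lies flat and centred on the mat (pixel 320,145). The clip near it has its handles at (250,90) and jaws at (120,65). I'll go for that clip first.

```bash
python3 - <<'E'
from h import *
go([476.5,-350.4,100],1.446)
E
```

```text
go [[-95.1, -119.4, 137.2], [-0.003, 0.0, -1.384]] yaw now 0.062 q6 -0.78
```

```bash
python3 -m creep '[{"angular":[0,0,-0.18],"offset":[-25,-30,0],"jaw":1},{"angular":[0,0,-0.36],"offset":[-50,-60,30],"jaw":1},{"angular":[0,0,-0.54],"offset":[-75,-90,60],"jaw":1},{"angular":[0,0,-0.72],"offset":[-95,-119.4,90],"jaw":1},{"angular":[0,0,-0.9],"offset":[-95,-119.4,120],"jaw":1},{"angular":[0,0,-1.08],"offset":[-95,-119.4,130],"jaw":1},{"angular":[0,0,-1.26],"offset":[-95,-119.4,137],"jaw":1},{"angular":[0,0,-1.384],"offset":[-95,-119.4,137],"jaw":1},{"angular":[0,0,-1.384],"offset":[-95,-119.4,137],"jaw":1},{"angular":[0,0,-1.384],"offset":[-95,-119.4,137],"jaw":1}]' 70
python3 - <<'E'
from h import *
im,d,i=shot('wrist','pics/w10.png');clips(im,d,i)
go([476.5,-350.4,8],1.446)
E
```

```text
clock: 32.22
ee_pos: [477.3, -351.4, 101.3]
eef_rot: [0.751, 0.661, -0.0, -0.0]
wrist_force: [-0.4, 0.4, 0.3]
opening: 85.5
clip n 3142 len 125.0 hw 62.8 jw 21.1 end [ 502.9 -353.7] grip [ 473.1 -349.9] yaw 3.014
go [[1.0, -1.0, 93.5], [-0.0, -0.0, -0.002]] yaw now 1.444 q6 -2.13
```

View pics/w10.png

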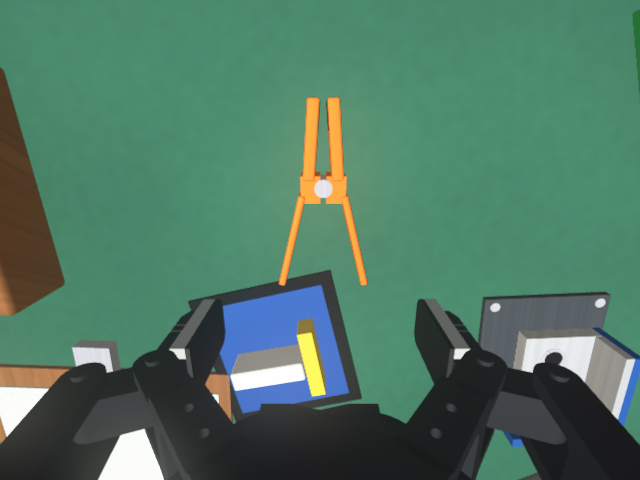

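```bash
python3 -m creep '[{"angular":[0,0,0],"offset":[1,-2.5,50],"jaw":1},{"angular":[0,0,0],"offset":[1,-2.5,85],"jaw":1},{"angular":[0,0,0],"offset":[1,-2.5,94],"jaw":1},{"angular":[0,0,0],"offset":[1,-2.5,94],"jaw":1},{"angular":[0,0,0],"offset":[1,-2.5,94],"jaw":0},{"angular":[0,0,0],"offset":[1,-2.5,94],"jaw":0},{"angular":[0,0,0],"offset":[1,-2.5,94],"jaw":0},{"angular":[0,0,0],"offset":[1,-2.5,94],"jaw":0},{"angular":[0,0,0],"offset":[1,-2.5,94],"jaw":0},{"angular":[0,0,0],"offset":[1,-2.5,94],"jaw":0},{"angular":[0,0,0],"offset":[1,-2.5,94],"jaw":0},{"angular":[0,0,0],"offset":[1,-2.5,94],"jaw":0}]' 70
```

```text
clock: 33.78
ee_pos: [476.5, -351.3, 9.9]
eef_rot: [0.75, 0.662, 0.0, 0.002]
wrist_force: [-0.0, 2.5, 19.2]
opening: 27.9
```

```bash
python3 -m creep '[{"angular":[0,0,0],"offset":[0,0,-2],"jaw":0},{"angular":[0,0,0],"offset":[0,0,-2],"jaw":0},{"angular":[0,0,0],"offset":[0,0,-40],"jaw":0},{"angular":[0,0,0],"offset":[0,0,-90],"jaw":0},{"angular":[0,0,0],"offset":[0,0,-90],"jaw":0},{"angular":[0,0,0],"offset":[0,0,-90],"jaw":0}]' 70
cat >> h.py <<'E'
def held(im,d,i):
    """held clip geometry in the tool frame"""
    H=hsv(im);C=cloud(i,d);h,s,v=[H[...,k].astype(int) for k in range(3)]
    st=r.observe();T=R.from_quat(st['eef_rot'])
    m=(h<17)&(s>150)&(v>90)&(d>0)&(C[...,2]>st['ee_pos'][2]-30)
    P=T.inv().apply(C[m]-st['ee_pos']);P=P[(abs(P[:,0])<60)&(P[:,1]<30)&(P[:,1]>-150)]
    print('held n',len(P),'front y',round(np.percentile(P[:,1],.5),1),'top z',round(np.percentile(P[:,2],5),1))
    for a,b in((-105,-90),(-90,-75),(-75,-65)):
        k=(P[:,1]>a)&(P[:,1]<b)
        if k.sum()>10:
            Q=P[k];Q=Q[Q[:,2]<np.percentile(P[:,2],5)+6]
            L,Rr=Q[Q[:,0]<0],Q[Q[:,0]>0]
            if len(L) and len(Rr): print(a,b,'L x',np.round([L[:,0].min(),L[:,0].max()],1),'R x',np.round([Rr[:,0].min(),Rr[:,0].max()],1),'z',np.round([np.median(L[:,2]),np.median(Rr[:,2])],1))
E
python3 - <<'E'
from h import *
im,d,i=shot('wrist','pics/w11.png');held(im,d,i)
E
```

```text
clock: 34.52
ee_pos: [474.9, -350.4, 97.5]
eef_rot: [0.75, 0.662, -0.0, -0.0]
wrist_force: [-0.2, 0.2, -2.2]
opening: 27.4
held n 5111 front y -98.3 top z -20.0
-105 -90 L x [-22.9 -14.3] R x [13.3 22. ] z [-18.8 -18.6]
-90 -75 L x [-22.  -11.7] R x [10.5 21. ] z [-18.5 -18.6]
-75 -65 L x [-19.8 -10. ] R x [ 8.8 18. ] z [-18.5 -18.7]
```

View pics/w11.png

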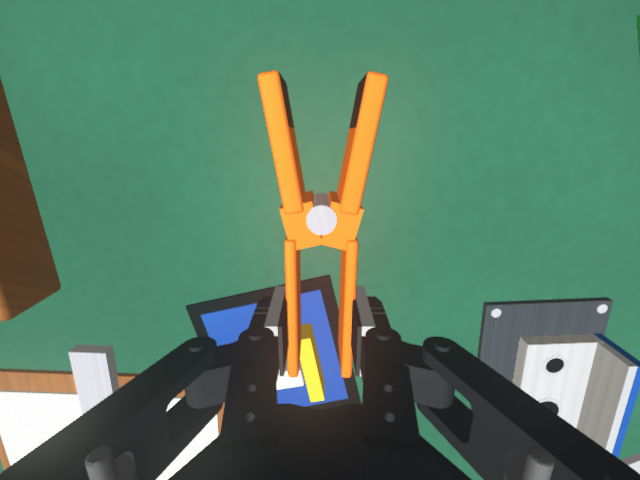

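The clip is squeezed fully and centred: jaw tips at pixels (268,75) and (377,75), front 98 mm ahead of the TCP, underside 9.4 mm below it. Next I'll swing it to nest A.

```bash
python3 - <<'E'
from h import *
a=-.078;O=np.array([623,-172.8]);M=lambda x,y,z=30.5:list(O+[x*np.cos(a)-y*np.sin(a),x*np.sin(a)+y*np.cos(a)])+[z]
print(M(-178,30));go(M(-178,30,100),1.446);s=r.observe();print(s['q'])
E
```

```text
[np.float64(447.8788294890253), np.float64(-129.02128783454066), 30.5]
go [[216.1, -54.1, -2.9], [-0.001, -0.001, -0.0]] yaw now 1.446 q6 -2.13
[-6.86927787e-01  5.62209411e-01  1.85246480e+00 -3.26860593e-06
  7.28236324e-01 -2.13288080e+00]
```

```bash
python3 -m creep '[{"angular":[0,0,0.18],"offset":[20,-5,-3],"jaw":0},{"angular":[0,0,0.36],"offset":[40,-10,-3],"jaw":0},{"angular":[0,0,0.54],"offset":[60,-15,-3],"jaw":0},{"angular":[0,0,0.72],"offset":[80,-20,-3],"jaw":0},{"angular":[0,0,0.9],"offset":[100,-25,-3],"jaw":0},{"angular":[0,0,1.08],"offset":[120,-30,-3],"jaw":0},{"angular":[0,0,1.26],"offset":[140,-35,-3],"jaw":0},{"angular":[0,0,1.44],"offset":[160,-40,-3],"jaw":0},{"angular":[0,0,1.62],"offset":[180,-45,-3],"jaw":0},{"angular":[0,0,1.8],"offset":[200,-50,-3],"jaw":0},{"angular":[0,0,1.98],"offset":[210,-54,-3],"jaw":0},{"angular":[0,0,2.16],"offset":[216,-54,-3],"jaw":0}]' 70
python3 -m creep '[{"angular":[0,0,0.18],"offset":[0,0,0],"jaw":0},{"angular":[0,0,0.36],"offset":[0,0,0],"jaw":0},{"angular":[0,0,0.54],"offset":[0,0,0],"jaw":0},{"angular":[0,0,0.72],"offset":[0,0,0],"jaw":0},{"angular":[0,0,0.9],"offset":[0,0,0],"jaw":0},{"angular":[0,0,0.935],"offset":[0,0,0],"jaw":0},{"angular":[0,0,0.935],"offset":[0,0,0],"jaw":0}]' 70
python3 - 2>/dev/null <<'E'
from h import *
im,d,i=shot('wrist','pics/w12.png');held(im,d,i);nests(im,d,i)
a=-.078;O=np.array([623,-172.8]);M=lambda x,y,z=30.5:list(O+[x*np.cos(a)-y*np.sin(a),x*np.sin(a)+y*np.cos(a)])+[z]
go(M(-178,30),a-np.pi/2);go(M(-121,30),a-np.pi/2)
E
```

```text
clock: 36.08
ee_pos: [447.3, -128.6, 99.5]
eef_rot: [0.936, -0.352, -0.001, 0.0]
wrist_force: [-0.1, -0.4, -0.9]
opening: 27.6
clock: 36.95
ee_pos: [448.1, -129.3, 100.2]
eef_rot: [-0.68, 0.733, 0.001, -0.0]
wrist_force: [-0.4, 0.4, -0.8]
opening: 27.8
held n 5388 front y -97.0 top z -19.2
-105 -90 L x [-19.9 -11.6] R x [16.3 25.4] z [-18.1 -17.9]
-90 -75 L x [-19.3  -8.8] R x [13.6 24.2] z [-18.1 -17.8]
-75 -65 L x [-16.8  -7.4] R x [11.7 21.4] z [-18.1 -17.6]
fence 241 (array([ 584.7, -136.2]), array([5.2, 9.7]), np.float64(1.49)) z 46.9 stop 0 None
plate 5312 (array([594.7,  24. ]), array([34.5, 56.8]), np.float64(0.005)) z 18.9 flange None
plate 3148 (array([ 586.4, -172.9]), array([54. , 19.3]), np.float64(1.49)) z 18.9 flange (array([ 584. , -142.6]), array([5.7, 9.9]), np.float64(1.495))
go [[-0.4, 0.3, 69.8], [0.001, 0.0, 0.003]] yaw now -1.646 q6 1.3
go [[-0.2, -56.7, 69.8], [0.001, 0.0, 0.003]] yaw now -1.646 q6 1.3
```

```bash
python3 -m creep '[{"angular":[0,0,0],"offset":[0,0,30],"jaw":0},{"angular":[0,0,0],"offset":[0,0,55],"jaw":0},{"angular":[0,0,0],"offset":[0,0,69],"jaw":0},{"angular":[0,0,0],"offset":[0,0,69],"jaw":0},{"angular":[0,0,0],"offset":[0,0,69],"jaw":0},{"angular":[0,0,0],"offset":[0,0,69],"jaw":0}]' 70
python3 - 2>/dev/null <<'E'
from h import *
im,d,i=shot('wrist','pics/w13.png');held(im,d,i)
st=r.observe();T=R.from_quat(st['eef_rot']);C=cloud(i,d);H=hsv(im);h,s,v=[H[...,k].astype(int) for k in range(3)]
for n,m in(('fence',(h>100)&(h<125)&(s>130)),('flange',(s<45)&(v>150))):
    P=C[m&(d>0)&(abs(C[...,2]-46)<4)];P=P[(P[:,0]>560)&(P[:,1]<-100)&(P[:,1]>-190)];Q=T.inv().apply(P-st['ee_pos'])
    if len(Q): print(n,len(Q),np.round([Q[:,0].min(),Q[:,0].max(),Q[:,1].max()],1))
a=-.078;O=np.array([623,-172.8]);M=lambda x,y,z=30.5:list(O+[x*np.cos(a)-y*np.sin(a),x*np.sin(a)+y*np.cos(a)])+[z]
go(M(-121,30),a-np.pi/2)
E
```

```text
clock: 37.75
ee_pos: [449.0, -129.7, 31.9]
eef_rot: [-0.679, 0.734, -0.0, 0.0]
wrist_force: [2.5, -0.7, 2.3]
opening: 27.8
held n 4771 front y -95.4 top z -30.3
go [[-0.5, -55.9, 1.5], [-0.001, -0.0, 0.001]] yaw now -1.648 q6 1.3
```

View pics/w13.png

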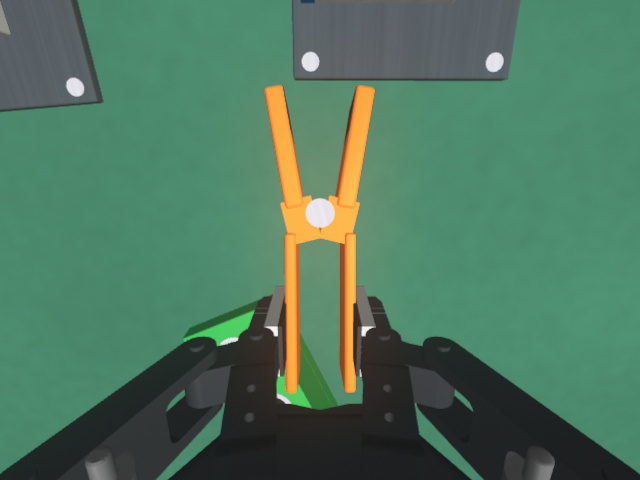

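The handles' rear end came down on the green decoy bracket behind (pixel 240,340). I'll raise, recheck the clip in the grip, and use a vertical descent over the wall instead.

```bash
python3 -m creep '[{"angular":[0,0,0],"offset":[0,0,-35],"jaw":0},{"angular":[0,0,0],"offset":[0,0,-69],"jaw":0},{"angular":[0,0,0],"offset":[0,0,-69],"jaw":0},{"angular":[0,0,0],"offset":[0,0,-69],"jaw":0},{"angular":[0,0,0],"offset":[0,0,-69],"jaw":0}]' 70
python3 - 2>/dev/null <<'E'
from h import *
im,d,i=shot('wrist','pics/w14.png');held(im,d,i)
st=r.observe();T=R.from_quat(st['eef_rot']);C=cloud(i,d);H=hsv(im);h,s,v=[H[...,k].astype(int) for k in range(3)]
m=(h<17)&(s>150)&(v>90)&(d>0)&(C[...,2]>60);P=T.inv().apply(C[m]-st['ee_pos'])
P=P[abs(P[:,0])<40]
for a in range(-105,40,12):
    k=(P[:,1]>a)&(P[:,1]<a+12)
    if k.sum()>5: print(a,np.round([np.percentile(P[k,2],3),P[k,0].min(),P[k,0].max()],1))
P=C[(h>50)&(h<72)&(s>170)&(v>150)&(d>0)];P=P[(P[:,2]>5)&(P[:,2]<60)];print('green',len(P),P.min(0),P.max(0))
E
```

```text
clock: 38.42
ee_pos: [447.7, -129.2, 99.8]
eef_rot: [-0.679, 0.734, 0.001, -0.0]
wrist_force: [-0.9, 0.6, -0.9]
opening: 27.4
held n 4761 front y -95.2 top z -30.4
-105 [  3.6 -20.9  23.7]
-93 [  0.6 -21.1  23.8]
-81 [ -3.2 -18.7  21.7]
-69 [ -6.6 -16.7  19.6]
-57 [ -9.9 -14.7  17.9]
-45 [-14.5 -13.3  16.7]
-33 [-18.  -12.9  16.3]
-21 [-21.7 -13.7  16.3]
-9 [-25.8 -12.5  15.4]
3 [-30.1 -12.4  15.7]
15 [-32.7 -12.6  16.4]
27 [-16.5  -8.1  11.5]
```

The clip has pitched nose-down by about 0.31 rad in the grip. I'll level it by pressing it flat on free bench at (450,-262).

```bash
python3 -m creep '[{"angular":[0,0,0],"offset":[60,-5,0],"jaw":0},{"angular":[0,0,0],"offset":[120,-12,0],"jaw":0},{"angular":[0,0,0],"offset":[132,-12,30],"jaw":0},{"angular":[0,0,0],"offset":[132,-12,60],"jaw":0},{"angular":[0,0,0],"offset":[132,-12,66],"jaw":0},{"angular":[0,0,0],"offset":[132,-12,72],"jaw":0},{"angular":[0,0,0],"offset":[132,-12,78],"jaw":0},{"angular":[0,0,0],"offset":[132,-12,82],"jaw":0},{"angular":[0,0,0],"offset":[132,-12,86],"jaw":0},{"angular":[0,0,0],"offset":[132,-12,88],"jaw":0},{"angular":[0,0,0],"offset":[132,-12,88],"jaw":0}]' 40
```

```text
clock: 39.85
ee_pos: [451.0, -262.1, 13.8]
eef_rot: [-0.679, 0.734, -0.001, 0.0]
wrist_force: [-1.7, 1.5, 8.2]
opening: 27.7
```

```bash
python3 -m creep '[{"angular":[0,0,0],"offset":[0,0,1.5],"jaw":0},{"angular":[0,0,0],"offset":[0,0,3],"jaw":0},{"angular":[0,0,0],"offset":[0,0,4.5],"jaw":0},{"angular":[0,0,0],"offset":[0,0,6],"jaw":0},{"angular":[0,0,0],"offset":[0,0,6],"jaw":0},{"angular":[0,0,0],"offset":[0,0,6],"jaw":0}]' 40
python3 -m creep '[{"angular":[0,0,0],"offset":[0,0,-2],"jaw":0},{"angular":[0,0,0],"offset":[0,0,-50],"jaw":0},{"angular":[0,0,0],"offset":[0,0,-90],"jaw":0},{"angular":[0,0,0],"offset":[0,0,-90],"jaw":0},{"angular":[0,0,0],"offset":[0,0,-90],"jaw":0},{"angular":[0,0,0],"offset":[0,0,-90],"jaw":0}]' 80
cat >> h.py <<'E'
def prof(save=None):
    im,d,i=shot('wrist',save);st=r.observe();T=R.from_quat(st['eef_rot']);C=cloud(i,d);H=hsv(im);h,s,v=[H[...,k].astype(int) for k in range(3)]
    m=(h<17)&(s>150)&(v>90)&(d>0)&(C[...,2]>st['ee_pos'][2]-40);P=T.inv().apply(C[m]-st['ee_pos']);P=P[(abs(P[:,0])<40)&(abs(P[:,1])<120)]
    print('front',np.percentile(P[:,1],.5).round(1))
    for a in range(-105,30,15):
        k=(P[:,1]>a)&(P[:,1]<a+15)
        if k.sum()>5: print(a,np.round([np.percentile(P[k,2],3),P[k,0].min(),P[k,0].max()],1))
    return im,d,i
E
python3 - <<'E'
from h import *
prof('pics/w15.png')
E
```

```text
clock: 40.6
ee_pos: [450.9, -262.0, 7.8]
eef_rot: [-0.679, 0.734, -0.001, 0.0]
wrist_force: [-1.5, -0.1, 5.1]
opening: 27.8
clock: 41.35
ee_pos: [449.6, -261.6, 95.8]
eef_rot: [-0.679, 0.734, 0.001, -0.0]
wrist_force: [0.3, 0.0, -0.8]
opening: 27.6
front -99.0
-105 [-20.9 -20.7  24.6]
-90 [-21.6 -19.7  23.1]
-75 [-22.2 -17.1  20.5]
-60 [-22.9 -14.7  18.1]
-45 [-24.1 -13.2  16.5]
-30 [-24.8 -13.1  16.6]
-15 [-26.  -13.   16.3]
0 [-27.3 -12.8  15.7]
15 [-27.1 -13.   16.5]
```

```bash
python3 - <<'E'
from h import *
a=-.078;O=np.array([623,-172.8]);M=lambda x,y,z=22.5:list(O+[x*np.cos(a)-y*np.sin(a),x*np.sin(a)+y*np.cos(a)])+[z]
print(M(-121,30));go(M(-121,30,85),a-np.pi/2);go(M(-121,30),a-np.pi/2)
E
```

```text
[np.float64(504.70552338195694), np.float64(-133.46278096174984), 22.5]
go [[-132.0, -45.0, 10.8], [0.002, 0.001, -0.0]] yaw now -1.649 q6 1.06
go [[-132.0, -45.1, 73.3], [0.002, 0.001, -0.0]] yaw now -1.649 q6 1.06
```

```bash
python3 -m creep '[{"angular":[0.06,0,0],"offset":[-50,-15,0],"jaw":0},{"angular":[0.06,0,0],"offset":[-100,-30,0],"jaw":0},{"angular":[0.06,0,0],"offset":[-132,-45,0],"jaw":0},{"angular":[0.06,0,0],"offset":[-132,-45,10],"jaw":0},{"angular":[0.06,0,0],"offset":[-132,-45,10],"jaw":0},{"angular":[0.06,0,0],"offset":[-132,-45,10],"jaw":0},{"angular":[0.06,0,0],"offset":[-132,-45,10],"jaw":0}]' 80
python3 - <<'E'
from h import *
im,d,i=prof('pics/w16.png')
st=r.observe();T=R.from_quat(st['eef_rot']);C=cloud(i,d);H=hsv(im);h,s,v=[H[...,k].astype(int) for k in range(3)]
for n,m in(('fence',(h>100)&(h<125)&(s>130)),('flange',(s<45)&(v>150))):
    P=C[m&(d>0)&(abs(C[...,2]-46)<4)];P=P[(P[:,0]>560)&(P[:,1]<-100)&(P[:,1]>-190)];Q=T.inv().apply(P-st['ee_pos'])
    if len(Q): print(n,len(Q),np.round([Q[:,0].min(),Q[:,0].max(),Q[:,1].max()],1))
E
```

```text
clock: 42.28
ee_pos: [505.1, -134.7, 86.8]
eef_rot: [-0.678, 0.734, -0.022, 0.02]
wrist_force: [-0.3, -0.1, -0.5]
opening: 27.3
front -98.9
-105 [-21.1 -20.9  24.1]
-90 [-21.6 -19.4  23. ]
-75 [-22.2 -16.9  20.3]
-60 [-23.  -14.5  18.2]
-45 [-24.  -13.   16.7]
-30 [-24.7 -13.   16.8]
-15 [-25.6 -13.   16.5]
0 [-27.5 -12.6  15.5]
15 [-27.1 -12.8  16.6]
fence 1436 [ -7.4  -2.1 -72.9]
flange 1692 [ -1.4   4.6 -72.3]
```

View pics/w16.png

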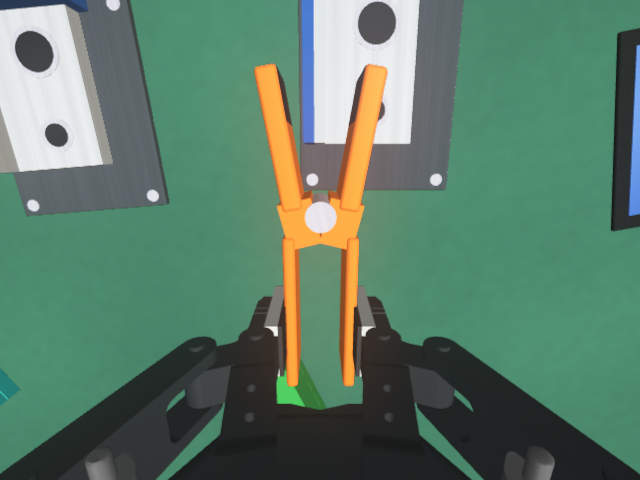

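Jaws at (267,70) and (375,70) straddle the wall at (310,140); all clear. I'll shift 2.5 mm to centre and descend vertically.

```bash
python3 -m creep '[{"angular":[0,0,0],"offset":[-2.5,1.2,20],"jaw":0},{"angular":[0,0,0],"offset":[-2.5,2.2,36],"jaw":0},{"angular":[0,0,0],"offset":[-2.5,3,50],"jaw":0},{"angular":[0,0,0],"offset":[-2.5,3.6,60],"jaw":0},{"angular":[0,0,0],"offset":[-2.5,3.8,63.5],"jaw":0},{"angular":[0,0,0],"offset":[-2.5,3.8,63.5],"jaw":0},{"angular":[0,0,0],"offset":[-2.5,3.8,63.5],"jaw":0}]' 80
python3 - <<'E'
from h import *
im,d,i=prof('pics/w17.png')
st=r.observe();T=R.from_quat(st['eef_rot']);C=cloud(i,d);H=hsv(im);h,s,v=[H[...,k].astype(int) for k in range(3)]
m=(h<17)&(s>150)&(v>90)&(d>0);P=C[m];k=(P[:,0]>540)&(P[:,1]<-100);print('jaw top z',np.percentile(P[k,2],[5,50,97]).round(1))
for n,m in(('fence',(h>100)&(h<125)&(s>130)),('flange',(s<45)&(v>150))):
    P=C[m&(d>0)&(abs(C[...,2]-46)<4)];P=P[(P[:,0]>560)&(P[:,1]<-100)&(P[:,1]>-190)];Q=T.inv().apply(P-st['ee_pos'])
    if len(Q): print(n,len(Q),np.round([Q[:,0].min(),Q[:,0].max(),Q[:,1].max()],1))
E
```

```text
clock: 43.2
ee_pos: [505.9, -131.6, 23.5]
eef_rot: [-0.679, 0.734, -0.022, 0.021]
wrist_force: [0.9, 0.2, -0.0]
opening: 27.4
front -99.0
-105 [-21.1 -21.   24.1]
-90 [-21.7 -19.6  22.8]
-75 [-22.4 -17.   20.4]
-60 [-23.  -14.6  18.2]
-45 [-24.  -20.5  16.8]
-30 [-24.7 -18.7  16.6]
-15 [-25.8 -18.7  16.4]
0 [-27.7 -12.4  15.7]
15 [-27.1 -13.   16.5]
jaw top z [29.6 48.4 50.1]
fence 2264 [ -4.3   1.3 -76. ]
flange 2415 [  1.9  24.6 -75.6]
```

```bash
python3 -m creep '[{"angular":[0,0,0],"offset":[0,0,0],"jaw":0.4},{"angular":[0,0,0],"offset":[0,0,0],"jaw":0.48},{"angular":[0,0,0],"offset":[0,0,0],"jaw":0.56},{"angular":[0,0,0],"offset":[0,0,0],"jaw":0.65},{"angular":[0,0,0],"offset":[0,0,0],"jaw":0.8},{"angular":[0,0,0],"offset":[0,0,0],"jaw":1},{"angular":[0,0,0],"offset":[0,0,0],"jaw":1},{"angular":[0,0,0],"offset":[0,0,0],"jaw":1},{"angular":[0,0,0],"offset":[0,0,0],"jaw":1},{"angular":[0,0,0],"offset":[0,0,-30],"jaw":1},{"angular":[0,0,0],"offset":[0,0,-90],"jaw":1},{"angular":[0,0,0],"offset":[0,0,-140],"jaw":1}]' 80
python3 -m creep '[{"angular":[-0.06,0,0],"offset":[0,0,-140],"jaw":1},{"angular":[-0.06,0,0],"offset":[0,0,-140],"jaw":1},{"angular":[-0.06,0,0],"offset":[0,0,-140],"jaw":1}]'
python3 - 2>/dev/null <<'E'
from h import *
im,d,i=shot('wrist','pics/w18.png');nests(im,d,i);C=cloud(i,d);H=hsv(im);h,s,v=[H[...,k].astype(int) for k in range(3)]
P=C[(h<17)&(s>150)&(v>90)&(d>0)];P=P[(P[:,0]>450)&(P[:,0]<600)&(P[:,1]<-60)&(P[:,1]>-200)]
for a in range(460,600,20):
    k=(P[:,0]>a)&(P[:,0]<a+20)
    if k.sum()>5: print(a,'ztop',np.percentile(P[k,2],95).round(1),'y',P[k,1].min().round(1),P[k,1].max().round(1))
E
```

```text
clock: 44.75
ee_pos: [497.0, -130.8, 164.7]
eef_rot: [-0.679, 0.734, -0.022, 0.02]
wrist_force: [1.5, -0.5, -0.9]
opening: 85.2
clock: 45.12
ee_pos: [490.2, -130.6, 306.7]
eef_rot: [-0.679, 0.734, -0.003, 0.001]
wrist_force: [-1.7, 0.5, -0.2]
opening: 85.2
fence 485 (array([ 629.7, -140.1]), array([ 5.4, 99.6]), np.float64(1.488)) z 46.9 stop 442 (array([ 670.6, -179.8]), array([64.8,  7.9]), np.float64(1.494))
fence 471 (array([627.5,  60.3]), array([ 7.4, 99.6]), np.float64(1.562)) z 46.9 stop 499 (array([671.5,  24.1]), array([67.1,  9.7]), np.float64(1.549))
plate 3151 (array([ 621.9, -176.2]), array([53.6, 90. ]), np.float64(1.493)) z 19.0 flange (array([ 624.1, -146. ]), array([ 4.6, 89.3]), np.float64(1.494))
plate 0 (array([0., 0.]), array([0., 0.]), np.float64(0.0)) z nan flange (array([623.6,  53.6]), array([91.,  7.]), np.float64(0.001))
plate 3383 (array([622.8,  24. ]), array([90.1, 55.2]), np.float64(0.005)) z 19.0 flange None
460 ztop 52.4 y -157.2 -102.0
480 ztop 52.0 y -157.3 -105.3
500 ztop 51.9 y -155.2 -109.6
520 ztop 51.4 y -153.7 -115.1
540 ztop 51.3 y -152.2 -118.9
560 ztop 51.5 y -152.6 -121.9
580 ztop 51.4 y -150.7 -125.4
```

View pics/w18.png

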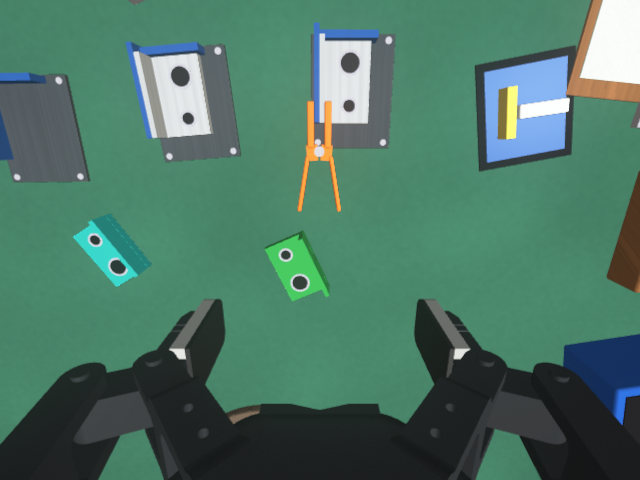

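The clip on nest A pinches the wall at pixel (319,115), level (top 51.4–52.4 mm), both brackets stay home and the pusher is still on its mat. Now the clip at about (580,418).

```bash
python3 -m creep '[{"angular":[0,0,-0.18],"offset":[-30,0,0],"jaw":1},{"angular":[0,0,-0.36],"offset":[-80,-5,0],"jaw":1},{"angular":[0,0,-0.54],"offset":[-130,-15,0],"jaw":1},{"angular":[0,0,-0.72],"offset":[-180,-30,0],"jaw":1},{"angular":[0,0,-0.9],"offset":[-230,-45,0],"jaw":1},{"angular":[0,0,-1.08],"offset":[-280,-60,0],"jaw":1},{"angular":[0,0,-1.26],"offset":[-330,-70,0],"jaw":1},{"angular":[0,0,-1.44],"offset":[-380,-80,0],"jaw":1},{"angular":[0,0,-1.62],"offset":[-430,-90,0],"jaw":1},{"angular":[0,0,-1.8],"offset":[-480,-100,0],"jaw":1},{"angular":[0,0,-1.98],"offset":[-520,-110,0],"jaw":1},{"angular":[0,0,-2.16],"offset":[-540,-120,0],"jaw":1}]'
python3 -m creep '[{"angular":[0,0,-0.18],"offset":[0,0,0],"jaw":1},{"angular":[0,0,-0.36],"offset":[0,0,20],"jaw":1},{"angular":[0,0,-0.54],"offset":[0,0,40],"jaw":1},{"angular":[0,0,-0.72],"offset":[0,0,60],"jaw":1},{"angular":[0,0,-0.9],"offset":[0,0,60],"jaw":1},{"angular":[0,0,-0.98],"offset":[0,0,60],"jaw":1},{"angular":[0,0,-0.98],"offset":[0,0,60],"jaw":1},{"angular":[0,0,-0.98],"offset":[0,0,60],"jaw":1}]'
python3 - <<'E'
from h import *
im,d,i=shot('wrist','pics/w19.png');clips(im,d,i)
print([(np.round(onz(i,x['pixel'],14),1).tolist(),round(x['p'],2)) for n in('clip1_grip','clip1_tips') for x in r.pinpoint('wrist',n)])
E
```

```text
clock: 46.68
ee_pos: [650.0, 400.8, 299.7]
eef_rot: [0.967, 0.256, -0.001, 0.0]
wrist_force: [0.2, -0.3, -0.7]
opening: 85.2
clock: 47.68
ee_pos: [650.3, 398.6, 241.5]
eef_rot: [0.735, 0.678, -0.001, -0.0]
wrist_force: [-0.5, 0.3, 0.9]
opening: 85.2
clip n 373 len 51.5 hw 5.7 jw 5.6 end [497.4 350.3] grip [470.3 363. ] yaw 2.702
clip n 1758 len 186.3 hw 61.4 jw 5.0 end [641.1 421.7] grip [611.2 419.2] yaw -3.057
[]
```

```bash
python3 - <<'E'
import re
from h import *
import h as hh
im,d,i=shot('wrist','pics/w20.png');C=cloud(i,d)
d2=np.where(C[...,0]>513,d,0);clips(im,d2,i)
H=hsv(im);h,s,v=[H[...,k].astype(int) for k in range(3)]
P=C[(h<17)&(s>150)&(v>90)&(d>0)&(C[...,2]>23)&(C[...,2]<33)]
for a in range(500,650,15):
    k=(P[:,0]>a)&(P[:,0]<a+15)
    if k.sum()>3: print(a,P[k,1].min().round(1),P[k,1].max().round(1))
E
```

```text
clip n 1231 len 130.2 hw 22.6 jw 4.8 end [514.2 408.8] grip [542.6 418.4] yaw 0.327
clip n 176 len 65.5 hw 10.6 jw 4.5 end [577.9 405.4] grip [607.1 398.8] yaw -0.222
500 406.2 420.8
515 401.9 423.8
530 401.9 425.8
545 402.0 428.0
560 400.9 432.1
575 397.8 436.6
590 395.5 441.2
605 393.1 446.8
620 390.8 451.6
635 390.1 451.8
```

View pics/w20.png

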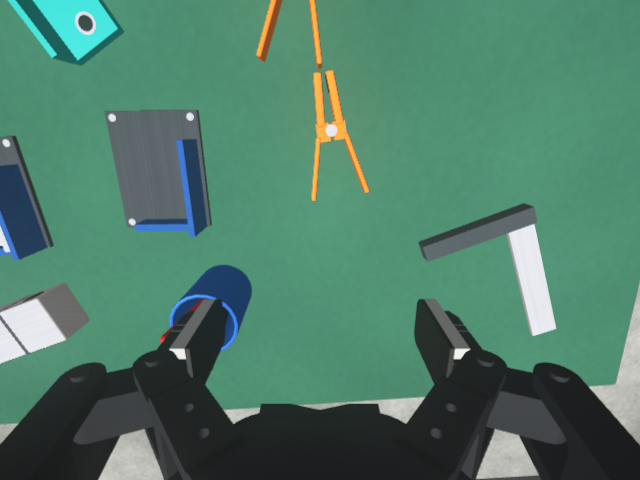

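The clip lies at pixels (332,130), free around its handles, with the pen pot well away. It is at grip ≈ (612.8,419.6), axis yaw 3.222.

```bash
python3 - <<'E'
from h import *
go([612.8,419.6,60],1.651);go([612.8,419.6,9.5],1.651)
E
```

```text
go [[17.7, -39.4, 182.5], [-0.0, 0.0, -0.161]] yaw now 1.49 q6 -0.98
go [[17.7, -39.4, 233.0], [-0.0, 0.0, -0.161]] yaw now 1.49 q6 -0.98
```

```bash
python3 -m creep '[{"angular":[0,0,-0.161],"offset":[17.7,-39.4,50],"jaw":1},{"angular":[0,0,-0.161],"offset":[17.7,-39.4,100],"jaw":1},{"angular":[0,0,-0.161],"offset":[17.7,-39.4,150],"jaw":1},{"angular":[0,0,-0.161],"offset":[17.7,-39.4,170],"jaw":1},{"angular":[0,0,-0.161],"offset":[17.7,-39.4,170],"jaw":1}]' 70
python3 - <<'E'
from h import *
im,d,i=shot('wrist','pics/w21.png');C=cloud(i,d)
H=hsv(im);h,s,v=[H[...,k].astype(int) for k in range(3)]
P=C[(h<17)&(s>150)&(v>90)&(d>0)&(C[...,2]>23)&(C[...,2]<33)]
print('xmax',np.percentile(P[:,0],99.7))
for a in range(515,650,15):
    k=(P[:,0]>a)&(P[:,0]<a+15)
    if k.sum()>3: print(a,P[k,1].min().round(1),P[k,1].max().round(1))
go([612.8,419.6,9.5],1.651)
E
```

```text
clock: 48.5
ee_pos: [612.5, 419.3, 72.0]
eef_rot: [0.678, 0.735, -0.001, -0.0]
wrist_force: [-0.1, -0.4, 0.5]
opening: 85.2
xmax 640.3452367130079
515 401.8 423.6
530 401.8 425.6
545 401.9 428.4
560 400.5 432.4
575 397.7 437.6
590 395.4 442.1
605 392.9 447.1
620 390.4 451.5
635 389.3 451.9
go [[-0.3, -0.7, 64.2], [0.001, -0.0, 0.001]] yaw now 1.652 q6 -1.09
```

```bash
python3 -m creep '[{"angular":[0,0,0],"offset":[0,0,40],"jaw":1},{"angular":[0,0,0],"offset":[0,0,58],"jaw":1},{"angular":[0,0,0],"offset":[0,0,62],"jaw":1},{"angular":[0,0,0],"offset":[0,0,62],"jaw":1},{"angular":[0,0,0],"offset":[0,0,62],"jaw":0},{"angular":[0,0,0],"offset":[0,0,62],"jaw":0},{"angular":[0,0,0],"offset":[0,0,62],"jaw":0},{"angular":[0,0,0],"offset":[0,0,62],"jaw":0},{"angular":[0,0,0],"offset":[0,0,62],"jaw":0},{"angular":[0,0,0],"offset":[0,0,62],"jaw":0},{"angular":[0,0,0],"offset":[0,0,62],"jaw":0},{"angular":[0,0,0],"offset":[0,0,62],"jaw":0}]' 80
python3 -m creep '[{"angular":[0,0,0],"offset":[0,0,-30],"jaw":0},{"angular":[0,0,0],"offset":[0,0,-80],"jaw":0},{"angular":[0,0,0],"offset":[0,0,-100],"jaw":0},{"angular":[0,0,0],"offset":[0,0,-100],"jaw":0},{"angular":[0,0,0],"offset":[0,0,-100],"jaw":0}]' 80
python3 - <<'E'
from h import *
prof('pics/w22.png')
go([502,57,115],1.651);go([502,57,115],-1.571+.002)
E
```

```text
clock: 50.05
ee_pos: [614.3, 420.6, 13.1]
eef_rot: [0.678, 0.735, 0.002, 0.0]
wrist_force: [-0.9, -0.6, 18.1]
opening: 27.1
clock: 50.68
ee_pos: [612.0, 419.1, 109.2]
eef_rot: [0.678, 0.735, -0.001, -0.0]
wrist_force: [-0.7, 0.6, -1.8]
opening: 27.1
front -99.1
-105 [-16.4 -23.2  22.2]
-90 [-16.4 -22.1  20.8]
-75 [-16.2 -19.3  18.3]
-60 [-16.2 -17.   15.6]
-45 [-16.4 -15.5  14.2]
-30 [-16.3 -15.5  14. ]
-15 [-18.4 -16.1  13.9]
0 [-19.1 -14.9  12.9]
15 [-16.7 -15.3  13.7]
go [[-351.9, -138.9, -5.4], [-0.002, 0.001, 0.001]] yaw now 1.652 q6 -1.09
go [[-351.9, -138.9, -5.4], [-0.002, -0.003, -3.062]] yaw now 1.652 q6 -1.09
```

The clip is held level and centred: underside 11.7 mm below the TCP, front 99 mm ahead. Taking it to nest B.

```bash
python3 -m creep '[{"angular":[0,0,0.18],"offset":[-30,-12,-5],"jaw":0},{"angular":[0,0,0.36],"offset":[-60,-24,-5],"jaw":0},{"angular":[0,0,0.54],"offset":[-95,-37,-5],"jaw":0},{"angular":[0,0,0.72],"offset":[-130,-51,-5],"jaw":0},{"angular":[0,0,0.9],"offset":[-165,-65,-5],"jaw":0},{"angular":[0,0,1.08],"offset":[-200,-79,-5],"jaw":0},{"angular":[0,0,1.26],"offset":[-235,-93,-5],"jaw":0},{"angular":[0,0,1.44],"offset":[-270,-107,-5],"jaw":0},{"angular":[0,0,1.62],"offset":[-300,-119,-5],"jaw":0},{"angular":[0,0,1.8],"offset":[-330,-130,-5],"jaw":0},{"angular":[0,0,1.98],"offset":[-352,-139,-5],"jaw":0},{"angular":[0,0,2.16],"offset":[-352,-139,-5],"jaw":0}]' 80
python3 -m creep '[{"angular":[0,0,0.18],"offset":[0,0,0],"jaw":0},{"angular":[0,0,0.36],"offset":[0,0,0],"jaw":0},{"angular":[0,0,0.54],"offset":[0,0,0],"jaw":0},{"angular":[0,0,0.72],"offset":[0,0,0],"jaw":0},{"angular":[0,0,0.9],"offset":[0,0,0],"jaw":0},{"angular":[0,0,1.06],"offset":[0,0,0],"jaw":0},{"angular":[0,0,1.06],"offset":[0,0,0],"jaw":0},{"angular":[0,0,1.06],"offset":[0,0,0],"jaw":0},{"angular":[0,0,1.06],"offset":[0,0,0],"jaw":0}]' 80
cat >> h.py <<'E'
def wall(im,d,i,ylo,yhi):
    st=r.observe();T=R.from_quat(st['eef_rot']);C=cloud(i,d);H=hsv(im);h,s,v=[H[...,k].astype(int) for k in range(3)]
    for n,m in(('fence',(h>100)&(h<125)&(s>130)),('flange',(s<45)&(v>150))):
        P=C[m&(d>0)&(abs(C[...,2]-46)<4)];P=P[(P[:,0]>560)&(P[:,1]<yhi)&(P[:,1]>ylo)];Q=T.inv().apply(P-st['ee_pos'])
        if len(Q): print(n,len(Q),np.round([Q[:,0].min(),Q[:,0].max(),Q[:,1].max()],1))
E
python3 - <<'E'
from h import *
im,d,i=prof('pics/w23.png');wall(im,d,i,10,100);go([501.8,57,33.2],-1.569)
E
```

```text
clock: 52.22
ee_pos: [501.4, 56.0, 114.5]
eef_rot: [0.967, -0.255, -0.001, 0.0]
wrist_force: [0.5, 0.5, -0.9]
opening: 27.2
clock: 53.35
ee_pos: [502.7, 57.5, 115.4]
eef_rot: [0.709, -0.705, -0.0, 0.0]
wrist_force: [0.4, -0.4, -0.1]
opening: 26.9
front -97.2
-105 [-16.3 -20.5  24.4]
-90 [-16.1 -19.4  23.5]
-75 [-16.  -17.3  21.1]
-60 [-16.  -14.6  18.3]
-45 [-16.1 -13.3  16.9]
-30 [-16.3 -13.1  16.7]
-15 [-17.3 -13.8  16.4]
0 [-18.  -12.4  15.3]
15 [-16.3 -12.8  16.3]
fence 1210 [ -4.9   0.5 -75.7]
flange 1401 [  1.1   7.  -75.1]
go [[0.5, 0.9, 82.3], [0.0, -0.0, 0.003]] yaw now -1.566 q6 1.62
```

```bash
python3 -m creep '[{"angular":[0,0,0],"offset":[-0.8,-1,30],"jaw":0},{"angular":[0,0,0],"offset":[-0.8,-1,55],"jaw":0},{"angular":[0,0,0],"offset":[-0.8,-1,70],"jaw":0},{"angular":[0,0,0],"offset":[-0.8,-1,79],"jaw":0},{"angular":[0,0,0],"offset":[-0.8,-1,81.5],"jaw":0},{"angular":[0,0,0],"offset":[-0.8,-1,81.5],"jaw":0},{"angular":[0,0,0],"offset":[-0.8,-1,81.5],"jaw":0}]' 80
python3 - <<'E'
from h import *
im,d,i=prof('pics/w24.png');wall(im,d,i,10,100)
E
```

```text
clock: 54.28
ee_pos: [504.2, 58.3, 34.7]
eef_rot: [0.708, -0.706, 0.0, -0.0]
wrist_force: [0.2, 0.6, -0.4]
opening: 26.7
front -97.3
-105 [-16.4 -27.6  24.4]
-90 [-16.3 -19.4  23.4]
-75 [-16.2 -16.8  20.9]
-60 [-16.  -14.5  18.4]
-45 [-16.3 -20.1  17. ]
-30 [-16.3 -18.2  16.7]
-15 [-17.1 -18.3  16.5]
0 [-18.3 -12.3  15.3]
15 [-16.5 -12.8  16.2]
fence 2163 [ -4.4   1.2 -74.2]
flange 2316 [  1.6   7.6 -73.9]
```

```bash
python3 -m creep '[{"angular":[0,0,0],"offset":[0,0,1.2],"jaw":0},{"angular":[0,0,0],"offset":[0,0,1.2],"jaw":0},{"angular":[0,0,0],"offset":[0,0,1.2],"jaw":0.4},{"angular":[0,0,0],"offset":[0,0,1.2],"jaw":0.48},{"angular":[0,0,0],"offset":[0,0,1.2],"jaw":0.56},{"angular":[0,0,0],"offset":[0,0,1.2],"jaw":0.65},{"angular":[0,0,0],"offset":[0,0,1.2],"jaw":0.8},{"angular":[0,0,0],"offset":[0,0,1.2],"jaw":1},{"angular":[0,0,0],"offset":[0,0,1.2],"jaw":1},{"angular":[0,0,0],"offset":[0,0,1.2],"jaw":1},{"angular":[0,0,0],"offset":[0,0,1.2],"jaw":1}]' 80
python3 -m creep '[{"angular":[0,0,0],"offset":[0,0,-30],"jaw":1},{"angular":[0,0,0],"offset":[0,0,-90],"jaw":1},{"angular":[0,0,0],"offset":[0,0,-150],"jaw":1},{"angular":[0,0,0],"offset":[30,10,-210],"jaw":1},{"angular":[0,0,0],"offset":[80,10,-270],"jaw":1},{"angular":[0,0,0],"offset":[100,10,-270],"jaw":1},{"angular":[0,0,0],"offset":[100,10,-270],"jaw":1},{"angular":[0,0,0],"offset":[100,10,-270],"jaw":1}]' 
python3 - 2>/dev/null <<'E'
from h import *
im,d,i=shot('wrist','pics/w25.png');nests(im,d,i);C=cloud(i,d);H=hsv(im);h,s,v=[H[...,k].astype(int) for k in range(3)]
O=C[(h<17)&(s>150)&(v>90)&(d>0)]
for lo,hi in((-200,-60),(0,120)):
  P=O[(O[:,0]>450)&(O[:,0]<600)&(O[:,1]<hi)&(O[:,1]>lo)]
  for a in range(460,600,30):
    k=(P[:,0]>a)&(P[:,0]<a+30)
    if k.sum()>5: print(a,'ztop',np.percentile(P[k,2],95).round(1),'y',P[k,1].min().round(1),P[k,1].max().round(1))
E
```

```text
clock: 55.7
ee_pos: [503.8, 58.3, 33.0]
eef_rot: [0.708, -0.706, -0.0, -0.0]
wrist_force: [0.2, -0.2, -0.3]
opening: 85.3
clock: 56.7
ee_pos: [493.7, -41.4, 302.5]
eef_rot: [0.708, -0.706, -0.0, 0.0]
wrist_force: [0.3, 0.6, -0.1]
opening: 85.5
fence 523 (array([ 630. , -139.7]), array([ 6.2, 98.7]), np.float64(1.483)) z 46.8 stop 476 (array([ 668.6, -176.6]), array([73. , 14.9]), np.float64(1.501))
fence 459 (array([628.2,  60.3]), array([ 6. , 97.8]), np.float64(1.559)) z 46.9 stop 520 (array([671.5,  24. ]), array([66.3,  9.1]), np.float64(1.566))
plate 2697 (array([ 621.8, -179.3]), array([47.2, 90.4]), np.float64(1.493)) z 19.0 flange (array([ 624.2, -145.7]), array([ 6.7, 89.6]), np.float64(1.486))
plate 3336 (array([622.8,  24.1]), array([90.2, 54.7]), np.float64(0.003)) z 19.0 flange (array([622.9,  53.7]), array([ 6.5, 89.3]), np.float64(1.57))
460 ztop 51.6 y -155.0 -104.1
490 ztop 51.5 y -152.9 -106.7
520 ztop 51.1 y -151.8 -114.4
550 ztop 50.9 y -162.4 -121.4
580 ztop 51.0 y -148.2 -125.1
460 ztop 52.5 y 29.5 97.2
490 ztop 51.6 y 32.2 94.2
520 ztop 50.4 y 37.0 89.3
550 ztop 49.5 y 40.6 84.0
580 ztop 48.5 y 42.3 83.7
```

View pics/w25.png

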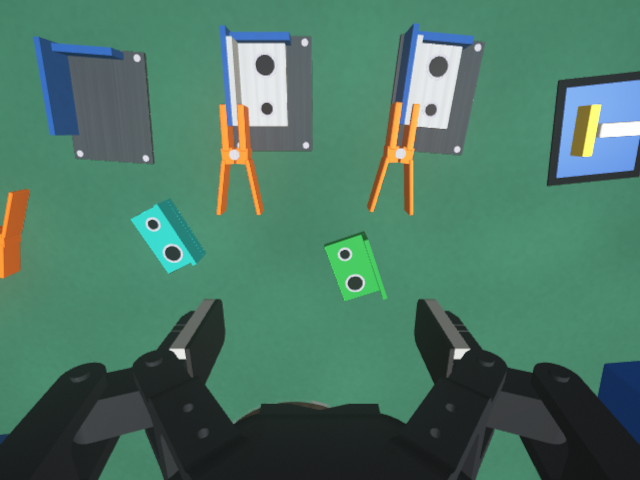

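Both clips pinch the walls at pixels (233,110) and (407,110), with the same jaw spread. Brackets read home and the pusher lies on its mat. Handing in.

```bash
python3 -c "
from workcell import r
print(r.job_done(), r.observe()['clock'])"
```

```text
the job is handed in; nothing more can be done
the job is handed in; nothing more can be done
```

I've handed the job in: both brackets that were there are home, each has a clip on it, and the pusher is back on its mat. It took about 57 s of the 210 s allowed. The third nest was empty.

- **Brackets:** I nudged each one with the pusher towards both fences (y, x, then y again) until the wrist force rose against the fence. In the last picture both read home to about half a millimetre. Flange-to-fence spacing was 6.3–6.6 mm, where touching would read 6.0; I put the difference down to measurement scatter.
- **Pusher:** it was laid flat on its mat before any clip was touched, and it was still there in the last picture.
- **Clips:** both grip flange and fence at the open end, overlapping the wall by about 22–25 mm. The clip on nest A is level; the one on nest B sits slightly nose-down, about 0.03 rad.
- **Clip opening:** I judged the jaws shut from the pictures only. In the last numbers the second clip's measured width came out larger than the first's. I took that as a viewing effect, because both look equally shut in the picture.
- **Mishap:** while lowering the first clip, its handles came down on the green look-alike bracket. That pitched the clip in the grip and may have shifted that bracket slightly. I lifted off, levelled the clip on free bench and placed it from above.
- **Left alone:** I never worked near the steel block, caliper or pen pot, and saw no contact with them.

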